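Put leftover dowels and tenons back in the rotary stock drum

TASK

Put the leftover joinery stock back in the drum: pull its locking plunger fully out, turn the cover so that its window stands over the compartment marked by the matching sample, and load every loose round dowel into the dowel compartment and every flat tenon into the tenon compartment. When all are in, turn the window back over the blind (closed-off) quarter on the plunger's side and push the plunger fully home so that the cover is locked. Leave the tape measure and the offcut where they are.

Things in the scene. Friction and masses are not known exactly. Their poses are not given: they have to be found in the camera images.
- drum: round stock drum fixed to the bench: plywood base, grey steel tub 240 mm across, rim at 96 mm; origin on its upright axis at the bench top. Cross walls along its x and y axes make four quarters: three open compartments, each with a sample outside it, floor at 18 mm, 80 mm deep, 15 to 115 mm from the axis; the fourth is blind (see blind_quarter). A cover turns on top
- blind_quarter (a point): centre of the blind quarter (closed by a fixed deck), at 225 degrees (-x -y) in the drum's frame, on the plunger's side, 76 mm from the axis, in the plane of the cover's top. The cover is closed when the window is here. Quarters lie at 90 degree steps about the axis
- window (a point): centre of the one opening in the turning steel cover, 76 mm from the drum's axis, in the plane of the cover's top (108 mm above the bench). The opening is a sector 36 to 112 mm from the axis, 38 degrees to either side. Around it the cover (244 mm across, 10 mm thick) has a raised rim, 112 to 122 mm from the axis, top at 118 mm
- handle (a point): middle of the cover's black bar handle, on the drum's axis, 126 mm above the bench: bar 64 mm long, 16 mm wide, 108 to 142 mm high, its length square to the line from the axis to the window. The cover turns either way without stops about the drum's axis (about 0.1 N m, stays where left), but only while the plunger is out
- plunger_knob (a point): centre of the plunger's round black knob, 32 mm across, 20 mm long, its axis level and straight out from the drum's axis over the blind quarter; 113 mm high, 182 mm from the axis when home, 202 mm when out. Grip its sides from above. A post (34 mm wide, 138 to 160 mm from the axis, top at 128 mm) with a sleeve to 166 mm carries it
- plunger (a joint): travel of the locking plunger, m: 0 fully home, 0.020 fully out. A sprung ball snaps it to either end and holds it there; 6 to 10 N to pull or push. Home, its round-nosed pin stands in one of four notches of the cover's rim (90 degree steps, one at the window's middle) and locks it; it enters and centres a notch within about 4 degrees, else stops on the rim
- dowel_sample: sample of round dowel, 20 mm thick: fixed on a bracket outside the middle of one quarter and marks what that quarter holds (varies); 30 mm tall, upright, origin at its foot's centre, 141 mm from the drum's axis, 84 mm above the bench; same beech as the loose stock
- tenon_sample: sample of tenon, a flat 14 by 28 mm slip: fixed on a bracket outside the middle of one quarter and marks what that quarter holds (varies); 30 mm tall, upright, origin at its foot's centre, 141 mm from the drum's axis, 84 mm above the bench; same beech as the loose stock
- strip_sample: sample of square strip, 20 by 20 mm (none is to be put away): fixed on a bracket outside the middle of one quarter and marks what that quarter holds (varies); 30 mm tall, upright, origin at its foot's centre, 141 mm from the drum's axis, 84 mm above the bench; same beech as the loose stock
- dowel_1: loose fluted beech dowel, round, 20 mm thick, 70 mm long, lying on the bench; origin at its centre, x along its length; it may roll a little
- dowel_2: loose fluted beech dowel, round, 20 mm thick, 70 mm long, lying on the bench; origin at its centre, x along its length; it may roll a little
- dowel_3: loose fluted beech dowel, round, 20 mm thick, 70 mm long, lying on the bench; origin at its centre, x along its length; it may roll a little
- tenon_1: loose beech tenon: a flat slip with rounded long edges, 70 mm long (x), 28 mm wide (y), 14 mm thick (z), lying flat on the bench; origin at the centre of its underside
- tenon_2: loose beech tenon: a flat slip with rounded long edges, 70 mm long (x), 28 mm wide (y), 14 mm thick (z), lying flat on the bench; origin at the centre of its underside
- tenon_3: loose beech tenon: a flat slip with rounded long edges, 70 mm long (x), 28 mm wide (y), 14 mm thick (z), lying flat on the bench; origin at the centre of its underside
- tape_measure: bystander: yellow tape measure, 38 x 83 x 72 mm, loose
- offcut_5: bystander: small softwood offcut, 38 x 85 x 19 mm, loose

How it is judged:
On the way, in this order (a step that is already met when the one before it is completed fails the run):
1. the plunger is drawn fully out (value of joint plunger above 0.017 m), for 0.2 s.
2. all dowels lie in the dowel compartment and all tenons in the tenon compartment (((x of each of dowel_sample, dowel_1, dowel_2, dowel_3 in the frame of drum above 0.005 m and y of each of dowel_sample, dowel_1, dowel_2, dowel_3 in the frame of drum above 0.005 m) or (x of each of dowel_sample, dowel_1, dowel_2, dowel_3 in the frame of drum below -0.005 m and y of each of dowel_sample, dowel_1, dowel_2, dowel_3 in the frame of drum above 0.005 m) or (x of each of dowel_sample, dowel_1, dowel_2, dowel_3 in the frame of drum above 0.005 m and y of each of dowel_sample, dowel_1, dowel_2, dowel_3 in the frame of drum below -0.005 m)) and height (world z) of each of dowel_1, dowel_2, dowel_3, tenon_1, tenon_2, tenon_3 below 0.088 m and horizontal distance between each of dowel_1, dowel_2, dowel_3, tenon_1, tenon_2, tenon_3 and drum below 0.118 m and ((x of each of tenon_sample, tenon_1, tenon_2, tenon_3 in the frame of drum above 0.005 m and y of each of tenon_sample, tenon_1, tenon_2, tenon_3 in the frame of drum above 0.005 m) or (x of each of tenon_sample, tenon_1, tenon_2, tenon_3 in the frame of drum below -0.005 m and y of each of tenon_sample, tenon_1, tenon_2, tenon_3 in the frame of drum above 0.005 m) or (x of each of tenon_sample, tenon_1, tenon_2, tenon_3 in the frame of drum above 0.005 m and y of each of tenon_sample, tenon_1, tenon_2, tenon_3 in the frame of drum below -0.005 m))), for 0.2 s.
3. the window is turned back over the blind quarter (x of window in the frame of drum below -0.047 m and y of window in the frame of drum below -0.047 m), for 0.2 s.
At the end, for the whole second after the job is handed in: Every dowel and tenon lies below the cover in the compartment with its own sample (centre in that quarter, under 88 mm high), the window's centre is over the blind quarter within about 7 degrees, and the plunger is within 3 mm of fully home (all of step 2 and all of step 3 and value of joint plunger below 0.003 m and linear speed of each of dowel_1, dowel_2, dowel_3, tenon_1, tenon_2, tenon_3 below 0.03 m/s); the robot touches nothing.
It fails at once if the tape measure or the offcut is pushed more than 4 cm from its place (distance of any of tape_measure, offcut_5 from where it was at the start of the episode above 0.04 m).
Of dowel_1, dowel_2, dowel_3 only 2 to 3 are there at a start; the rules pass over those that are not, and their reading is None.
Of tenon_1, tenon_2, tenon_3 only 1 to 3 are there at a start; the rules pass over those that are not, and their reading is None.
At some moment in a run one of dowel_1, dowel_2, dowel_3, tenon_1, tenon_2, tenon_3 may be knocked a few centimetres aside while the robot is not near it.
Once in a run the grip may slacken for a moment while it holds something.
It also fails if it takes over 210 s, if anything falls off the work surface, if the arm or the gripper's body presses on something with over 40 N, if the wrist force passes 120 N, or if a joint passes its speed limit or range.

ROBOT

A 6-joint arm with a two-finger parallel gripper is mounted at the origin on a cart in front of the work surface, level with it; the furniture and walls round the work are solid. World frame = base frame: x ahead of the robot, y to its left, z up, the work surface at z = 0. Lengths are in m, angles in rad, forces in N, time in s.
With the tool pointing down it reaches from about 0.35 to 0.975 m from the base axis. Payload 4.9 kg.
Tool frame: the origin (TCP) lies on the mounting face of the last link; the fingertips stand 173 mm ahead of it and the grasp point (between the pads) lies 155 mm ahead of it; x points along the fingers, y is the direction in which the jaws open and shut, and the axes are right-handed (so a half turn about x gives the same grasp; the last joint's range is limited). The gripper opens to 85 mm and grips with 20 to 120 N. Pads are 22 mm wide; open, the fingers measure 114 mm over their backs; the gripper's body (76 mm by 85 mm) begins 54 mm behind the grasp point. The pads swing forward as they close: fully open they stand 13 mm farther back than shut.
Start: joints at [1.148, 0.053, 1.613, -0, 1.476, -0.119], TCP at [0.187, 0.596, 0.405] pointing down, gripper open.
Joint ranges: [-3.01, 3.01], [-1.01, 2.22], [0.06, 2.58], [-1.02, 4.17], [0.09, 2.62], [-3.14, 3.14]. Speed limits (rad/s): [2.57, 2.57, 3.14, 3.14, 3.14, 3.14].

INTERFACE

Orientations are given as a 3x3 rotation matrix whose columns are the frame's x, y, z axes.
In Python, from plant import arm gives the robot as it stands.
- The arm moves only by the tool drive_tool, never from a script. Its argument "commands" is a list of rows, each an object of numbers: "dx", "dy", "dz": the shift along the tool's x, y, z normalised to -1 to 1, where 1 is 0.02 m; "rx", "ry", "rz": the turn, a rotation vector about the tool's x, y, z normalised to -1 to 1, where 1 is 6 degrees; "jaw": the opening, from 0 (shut) to 1 (fully open). A call has 1 to 8 rows; each row shifts and turns the commanded pose from where the row before left it, along the tool's axes as they then stand; what a row does not reach is not made up. A row lasts 1/10 s, in which the tool goes at most 50 mm and 8.59 degrees, less where a joint would pass 70% of its speed; a pose out of reach is approached as far as the arm can. A call with a number of a shift or a turn outside -1 to 1 is refused whole. A call with a gripper value outside its range is refused whole. The fingers move at their own pace and stop on an object; "force" is the grip in N (left out, the last holds). Time passes only in rows, so rows that do not move let the fingers close. It gives the time, the measured TCP pose, the force and the opening at its end, in the units of the state.
- arm.observe(): the state, without advancing time (a new reading comes with each control period).
- arm.capture(name): name is "scene" or "top" or "wrist"; returns the picture (400x640x3 uint8, red, green, blue); there is no depth.
- arm.calibration(name): a dict with "K" (3x3 intrinsics, pixels), "dist" ([k1, k2, p1, p2, k3] as OpenCV has them; the pictures are not rectified), "xyz" and "orientation" of the camera in the world. Camera axes: x right, y down, z forward; pixel columns grow to the right and rows downward; lengths in m; the calibration is good to about 2 mm. A picture is of the moment at which its call begins: read the wrist's pose just before it. calibration takes no time and is no camera call; for the wrist camera it gives the pose at the moment of the call.
- arm.finish_job(): hands the job in, once; it reports no verdict.
The state is a dict: "time": time; "qpos": joint angles; "joint_vel": joint speeds; "tau": joint torques, N m; "tcp_pos": TCP position; "orientation": TCP orientation; "ft_force": force on the tool from outside, world axes, zero at the start; "ft_torque": the same for the moment, N m; "opening": finger opening in m.
Only numpy, scipy, OpenCV 4.12 (cv2) and the standard library are available. Lean on these libraries where they do the work, as an engineer would, in place of code of your own. Each camera call takes 0.05 s, during which the arm holds its last target. There are 200 camera calls.

## Working session

There is one attempt and no reset: what is moved stays moved. The work goes in short steps, Python scripts to look and compute and a tool call to move; the robot and the scene stay as the last step left them, time stands still between calls to the robot, and variables do not carry over. Pictures are saved under pics/ and viewed, about 12 in all and at most 16, crops included, and the job is handed in when it is done.

Besides the shell and the picture viewer there is one more tool, called after "Emit:" as name([rows], argument=value, ...), one row to a line, values as JSON. drive_tool: Moves the arm, as the interface text tells. Its arguments: {"type":"object","properties":{"commands":{"type":"array"},"force":{"type":"number"}},"required":["commands"]}

```bash
ls; mkdir -p pics; cat > h.py <<'E'
import numpy as np, cv2
from plant import arm
def pix2w(cal,uv,z):
    uv=np.array(uv,float).reshape(-1,1,2)
    n=cv2.undistortPoints(uv,np.array(cal["K"]),np.array(cal["dist"])).reshape(-1,2)
    R=np.array(cal["orientation"]);c=np.array(cal["xyz"])
    d=np.c_[n,np.ones(len(n))]@R.T
    return c+d*((z-c[2])/d[:,2])[:,None]
def w2pix(cal,P):
    R=np.array(cal["orientation"]);c=np.array(cal["xyz"])
    q=(np.atleast_2d(P)-c)@R
    return cv2.projectPoints(q,np.zeros(3),np.zeros(3),np.array(cal["K"]),np.array(cal["dist"]))[0].reshape(-1,2)
def snap(name,fn):
    cal=arm.calibration(name);im=arm.capture(name)
    cv2.imwrite("pics/"+fn,cv2.cvtColor(im,cv2.COLOR_RGB2BGR));return cal,im
E
python3 - <<'E'
from h import *
np.set_printoptions(precision=4,suppress=True)
s=arm.observe();print(s)
for n in("top","scene"):
    cal,im=snap(n,n+"0.png");print(n,cal)
E
```

```text
pics
{'time': 0.0, 'qpos': array([ 1.148 ,  0.0534,  1.6143,  0.    ,  1.476 , -0.119 ]), 'joint_vel': array([ 0.0001, -0.0002, -0.0003,  0.0003, -0.0013,  0.0004]), 'tau': array([  0.0006, -39.3676, -37.018 ,  -0.    ,   0.0069,  -0.    ]), 'tcp_pos': array([0.1868, 0.5961, 0.4034]), 'orientation': array([[-0.0009,  0.2991,  0.9542],
       [-0.0019,  0.9542, -0.2991],
       [-1.    , -0.0021, -0.0003]]), 'ft_force': array([ 0.6541,  0.032 , -0.1473]), 'ft_torque': array([ 0.0318,  0.0495, -0.0151]), 'opening': 0.08543789317769608}
top {'K': array([[415.7066,   0.    , 314.1237],
       [  0.    , 415.7066, 196.0149],
       [  0.    ,   0.    ,   1.    ]]), 'dist': array([-0.0946,  0.    ,  0.    ,  0.    ,  0.    ]), 'xyz': array([0.4537, 0.031 , 1.0513]), 'orientation': array([[-0.0199, -0.9911,  0.1315],
       [-0.9998,  0.0186, -0.0116],
       [ 0.0091, -0.1317, -0.9912]])}
scene {'K': array([[488.211 ,   0.    , 317.3372],
       [  0.    , 488.211 , 197.9701],
       [  0.    ,   0.    ,   1.    ]]), 'dist': array([-0.1189,  0.    ,  0.    ,  0.    ,  0.    ]), 'xyz': array([-0.1511, -0.4738,  0.9311]), 'orientation': array([[ 0.5675, -0.5585,  0.605 ],
       [-0.8233, -0.3885,  0.4137],
       [ 0.004 , -0.7329, -0.6803]])}
```

View pics/top0.png

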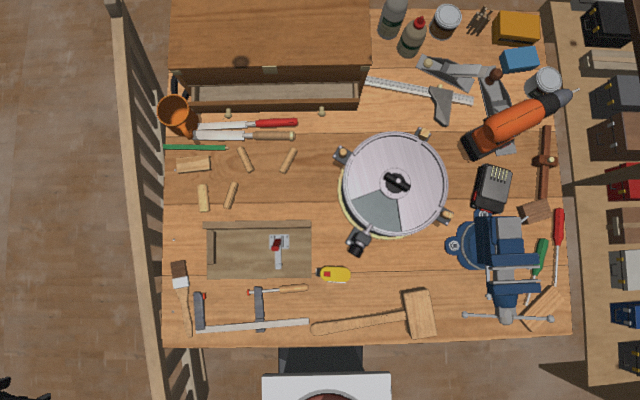

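View pics/scene0.png

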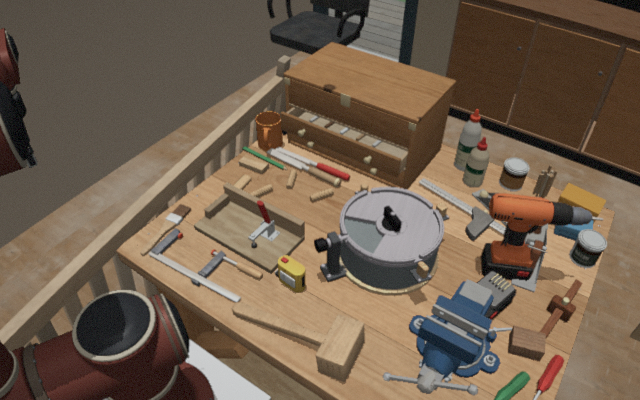

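The top view shows the drum at about (395,185), its window at about (378,208) towards the plunger (357,242), loose pieces at (204,197), (231,195), (245,160) and (288,160), and the offcut at (193,164). The samples sit at about (342,155), (424,134) and (447,215). I'll zoom in.

```bash
python3 - <<'E'
from h import *
t=cv2.imread("pics/top0.png");s=cv2.imread("pics/scene0.png")
a=cv2.resize(t[135:225,160:310],(500,300),interpolation=cv2.INTER_CUBIC)
b=cv2.resize(t[115:265,325:465],(280,300),interpolation=cv2.INTER_CUBIC)
c=cv2.resize(s[140:210,220:360],(400,200),interpolation=cv2.INTER_CUBIC)
d=cv2.resize(s[180:290,310:460],(380,280),interpolation=cv2.INTER_CUBIC)
o=np.zeros((600,800,3),np.uint8);o[:300,:500]=a;o[:300,510:790]=b;o[310:510,:400]=c;o[310:590,410:790]=d
cv2.imwrite("pics/z1.png",o)
E
```

```text
(no output)
```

View pics/z1.png

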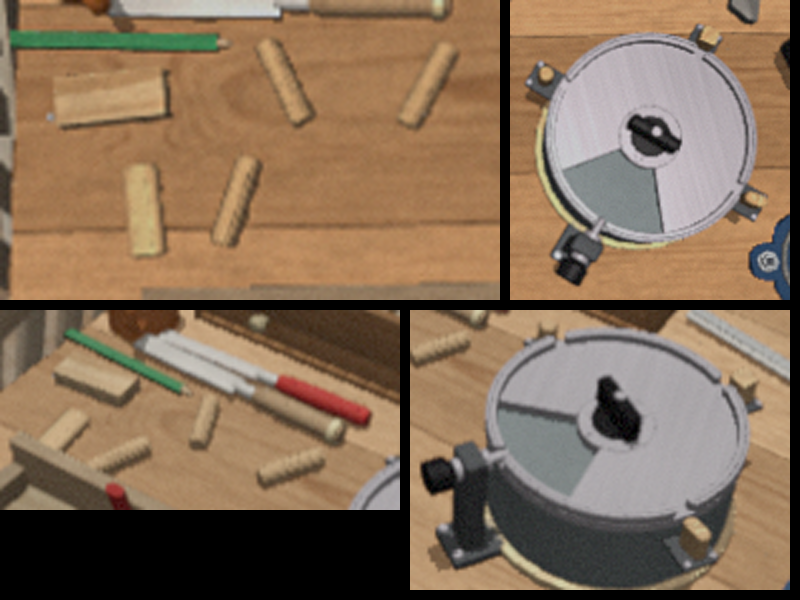

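The three ridged pieces are dowels and the flat one at (204,197) is a tenon. The left sample looks round, and the right one looks flat. Next I'll turn these into world positions.

```bash
cat >> h.py <<'E'
def plan(x,y,z,yaw=None,s=None):
    """grasp-point target -> tool-axis moves. yaw (deg) of tool y axis; prints translation first (current frame), then turn"""
    s=s or arm.observe();R=np.array(s["orientation"]);p=np.array(s["tcp_pos"])+0.155*R[:,0]
    cy=np.degrees(np.arctan2(R[1,1],R[0,1]))
    d=R.T@(np.array([x,y,z])-p)/0.02
    o="grasp %s yaw %.1f | dx,dy,dz units %s"%(np.round(p,4),cy,np.round(d,2))
    if yaw is not None:
        t=cy-yaw  # + rx = clockwise seen from above
        o+=" | rx units %.2f (alt half-turn %.2f)"%(t/6,((t+180+180)%360-180)/6)
        c,q=np.cos(np.radians(yaw)),np.sin(np.radians(yaw))
        Rn=np.c_[[0,0,-1],[c,q,0],[q,-c,0]]
        o+=" | after turn: %s"%np.round(Rn.T@(np.array([x,y,z])-p)/0.02,2)
    print(o)
E
python3 - <<'E'
from h import *
from scipy.optimize import least_squares
np.set_printoptions(precision=4,suppress=True)
cal=arm.calibration("top");im=cv2.imread("pics/top0.png")
rim=pix2w(cal,[[342.5,183],[448,183],[396,131.5],[394,236.5]],.118);print(rim)
hd=pix2w(cal,[[397.5,181.5]],.142);print("handle",hd)
kn=pix2w(cal,[[356,247.5]],.118)
sm=pix2w(cal,[[342.5,152.5],[424,134],[447.5,215]],.114);print("s",sm,"k",kn)
def f(v):
    c=v[:2];r=[]
    for p,a,R in [(kn[0],225,.182),(sm[0],135,.141),(sm[1],45,.141),(sm[2],-45,.141)]:
        r+=list(c+R*np.array([np.cos(v[2]+np.radians(a)),np.sin(v[2]+np.radians(a))])-p[:2])
    r+=list(c-hd[0,:2]);return r
r=least_squares(f,[.45,-.15,np.radians(-100)]);print("drum",r.x[:2],np.degrees(r.x[2]),"res",r.fun)
# pieces: local region light beech mask
hsv=cv2.cvtColor(im,cv2.COLOR_BGR2HSV)
for n,(u,v) in dict(d1=(288,160),d2=(245,160),d3=(231,195),t1=(204,197)).items():
    print(n,hsv[v,u],hsv[v-3:v+4,u-14:u+15:4,2].mean(0),hsv[v-3:v+4,u-14:u+15:4,1].mean(0))
E
```

```text
[[ 0.6062 -0.0451  0.118 ]
 [ 0.602  -0.289   0.118 ]
 [ 0.7256 -0.1738  0.118 ]
 [ 0.4823 -0.1578  0.118 ]]
handle [[ 0.6035 -0.1662  0.142 ]]
s [[ 0.6783 -0.0476  0.114 ]
 [ 0.7201 -0.2408  0.114 ]
 [ 0.5285 -0.2846  0.114 ]] k [[ 0.4597 -0.0712  0.118 ]]
drum [ 0.6049 -0.1665] -77.75350634131765 res [-0.0079  0.0032  0.0029 -0.0003  0.0034 -0.002   0.0001 -0.0005  0.0014
 -0.0003]
d1 [ 16 111 193] [166.8571 171.4286 162.7143 182.8571 147.2857 131.8571 142.7143 142.    ] [126.     125.4286 123.5714 114.1429 112.8571 137.7143 139.5714 139.4286]
d2 [ 16 116 192] [147.2857 155.8571 158.5714 174.8571 165.8571 157.2857 167.7143 163.4286] [133.1429 131.     128.7143 114.4286 114.2857 126.4286 126.1429 125.    ]
d3 [ 15 112 175] [161.5714 164.7143 163.1429 197.7143 122.     166.1429 165.8571 166.4286] [129.5714 129.5714 129.4286 113.5714 111.8571 130.1429 128.4286 127.2857]
t1 [ 19 102 200] [163.5714 164.4286 178.1429 199.2857 189.5714 166.     162.1429 164.8571] [129.7143 128.1429 116.     102.5714 109.5714 130.8571 130.2857 127.2857]
```

```bash
python3 - <<'E'
from h import *
plan(.452,-.068,.20,57.2)
cal=arm.calibration("top")
for n,(a,b),z in [("d1",((447,45),(410,125)),.015),("d2",((270,42),(303,122)),.015),("d3",((250,158),(223,242)),.015),("t1",((144,165),(147,253)),.014)]:
    P=pix2w(cal,[[160+p[0]/3.333,135+p[1]/3.333] for p in (a,b)],z);d=P[1]-P[0]
    print(n,P.mean(0).round(4),"len",np.linalg.norm(d).round(3),"axis deg",np.degrees(np.arctan2(d[1],d[0])).round(1))
E
```

```text
grasp [0.1867 0.5959 0.2486] yaw 72.6 | dx,dy,dz units [  2.47 -27.7   22.59] | rx units 2.57 (alt half-turn -27.43) | after turn: [  2.43 -20.72  29.13]
d1 [0.6837 0.082  0.015 ] len 0.068 axis deg 154.9
d2 [0.6882 0.1908 0.015 ] len 0.068 axis deg -157.9
d3 [0.5978 0.2284 0.015 ] len 0.067 axis deg 162.5
t1 [0.5924 0.2981 0.014 ] len 0.067 axis deg -177.2
```

Emit:
drive_tool([
  {"dy": -0.955, "dz": 0.78, "jaw": 0.75},
  {"dy": -0.955, "dz": 0.78},
  {"dy": -0.955, "dz": 0.78},
  {"dy": -0.955, "dz": 0.78},
  {"dy": -0.955, "dz": 0.78},
  {"dy": -0.955, "dz": 0.78},
  {"dy": -0.955, "dz": 0.78},
  {"dy": -0.955, "dz": 0.78},
], force=50)

```text
validation failed for argument at $.co...
```

Emit:
drive_tool([
  {"dy": -0.955, "dz": 0.78},
  {"dy": -0.955, "dz": 0.78},
  {"dy": -0.955, "dz": 0.78},
  {"dy": -0.955, "dz": 0.78},
  {"dy": -0.955, "dz": 0.78},
  {"dy": -0.955, "dz": 0.78},
  {"dy": -0.955, "dz": 0.78},
  {"dy": -0.955, "dz": 0.78},
])

```text
validation failed for argument at $.co...
```

Emit:
drive_tool([
  {"dy": -0.955, "dz": 0.78},
  {"dy": -0.955, "dz": 0.78},
  {"dy": -0.955, "dz": 0.78},
  {"dy": -0.955, "dz": 0.78},
  {"dy": -0.955, "dz": 0.78},
  {"dy": -0.955, "dz": 0.78},
  {"dy": -0.955, "dz": 0.78},
  {"dy": -0.955, "dz": 0.78},
])

```text
validation failed for argument at $.co...
```

Emit:
drive_tool([
  {"dy": -0.955, "dz": 0.78},
  {"dy": -0.955, "dz": 0.78},
  {"dy": -0.955, "dz": 0.78},
  {"dy": -0.955, "dz": 0.78},
  {"dy": -0.955, "dz": 0.78},
  {"rx": 0.86},
  {"rx": 0.86},
  {"rx": 0.86},
])

```text
validation failed for argument at $.co...
```

```bash
python3 - <<'E'
from h import *
plan(.452,-.068,.20,57.2)
cal,im=snap("wrist","w1.png")
print(cal["xyz"],w2pix(cal,[[.452,-.068,.129],[.605,-.1665,.142]]))
E
```

```text
grasp [0.1867 0.5959 0.2486] yaw 72.6 | dx,dy,dz units [  2.47 -27.7   22.59] | rx units 2.57 (alt half-turn -27.43) | after turn: [  2.43 -20.72  29.13]
[0.11560232 0.61726739 0.37103567] [[-102.27905442  525.90662041]
 [ -95.55604997  612.83429974]]
```

View pics/w1.png

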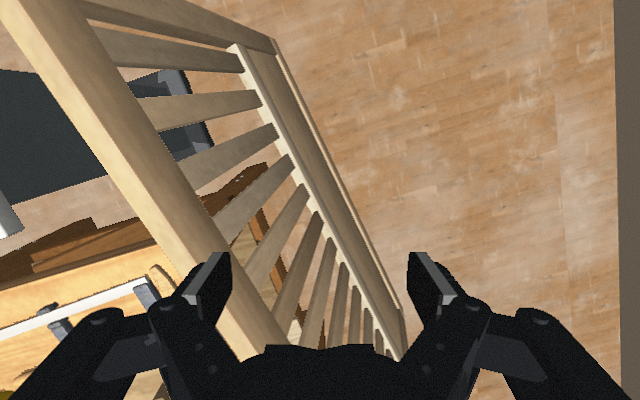

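The calls were refused, so nothing moved. The picture only shows the fence beside the bench. I'll try rows with all the keys given.

Emit:
drive_tool([
  {"dx": 0, "dy": -0.955, "dz": 0.78, "rx": 0, "ry": 0, "rz": 0, "jaw": 0.75},
], force=50)

```text
time: 0.25
tcp_pos: [0.1955, 0.5742, 0.404]
orientation: [[-0.001, 0.297, 0.955], [-0.0, 0.955, -0.297], [-1.0, -0.0, -0.001]]
ft_force: [0.3, -0.6, -0.2]
opening: 0.073
```

All keys are required in each row.

Emit:
drive_tool([
  {"dx": 0, "dy": -0.955, "dz": 0.78, "rx": 0, "ry": 0, "rz": 0, "jaw": 0.75},
  {"dx": 0, "dy": -0.955, "dz": 0.78, "rx": 0, "ry": 0, "rz": 0, "jaw": 0.75},
  {"dx": 0, "dy": -0.955, "dz": 0.78, "rx": 0, "ry": 0, "rz": 0, "jaw": 0.75},
  {"dx": 0, "dy": -0.955, "dz": 0.78, "rx": 0, "ry": 0, "rz": 0, "jaw": 0.75},
  {"dx": 0, "dy": -0.955, "dz": 0.78, "rx": 0, "ry": 0, "rz": 0, "jaw": 0.75},
  {"dx": 0, "dy": -0.955, "dz": 0.78, "rx": 0, "ry": 0, "rz": 0, "jaw": 0.75},
  {"dx": 0, "dy": -0.955, "dz": 0.78, "rx": 0, "ry": 0, "rz": 0, "jaw": 0.75},
  {"dx": 0, "dy": -0.955, "dz": 0.78, "rx": 0, "ry": 0, "rz": 0, "jaw": 0.75},
])

```text
time: 1.05
tcp_pos: [0.2696, 0.3893, 0.4043]
orientation: [[-0.0, 0.299, 0.954], [-0.0, 0.954, -0.299], [-1.0, -0.0, -0.0]]
ft_force: [0.2, 0.5, -0.0]
opening: 0.0637
```

Emit:
drive_tool([
  {"dx": 0, "dy": -0.955, "dz": 0.78, "rx": 0, "ry": 0, "rz": 0, "jaw": 0.75},
  {"dx": 0, "dy": -0.955, "dz": 0.78, "rx": 0, "ry": 0, "rz": 0, "jaw": 0.75},
  {"dx": 0, "dy": -0.955, "dz": 0.78, "rx": 0, "ry": 0, "rz": 0, "jaw": 0.75},
  {"dx": 0, "dy": -0.955, "dz": 0.78, "rx": 0, "ry": 0, "rz": 0, "jaw": 0.75},
  {"dx": 0, "dy": -0.955, "dz": 0.78, "rx": 0, "ry": 0, "rz": 0, "jaw": 0.75},
  {"dx": 0, "dy": -0.955, "dz": 0.78, "rx": 0, "ry": 0, "rz": 0, "jaw": 0.75},
  {"dx": 0, "dy": -0.955, "dz": 0.78, "rx": 0, "ry": 0, "rz": 0, "jaw": 0.75},
  {"dx": 0, "dy": -0.955, "dz": 0.78, "rx": 0, "ry": 0, "rz": 0, "jaw": 0.75},
])

```text
time: 1.85
tcp_pos: [0.343, 0.2062, 0.4044]
orientation: [[-0.0, 0.299, 0.954], [-0.0, 0.954, -0.299], [-1.0, -0.0, -0.0]]
ft_force: [0.3, -0.6, 0.0]
opening: 0.064
```

Emit:
drive_tool([
  {"dx": 0, "dy": -0.955, "dz": 0.78, "rx": 0, "ry": 0, "rz": 0, "jaw": 0.75},
  {"dx": 0, "dy": -0.955, "dz": 0.78, "rx": 0, "ry": 0, "rz": 0, "jaw": 0.75},
  {"dx": 0, "dy": -0.955, "dz": 0.78, "rx": 0, "ry": 0, "rz": 0, "jaw": 0.75},
  {"dx": 0, "dy": -0.955, "dz": 0.78, "rx": 0, "ry": 0, "rz": 0, "jaw": 0.75},
  {"dx": 0, "dy": -0.955, "dz": 0.78, "rx": 0, "ry": 0, "rz": 0, "jaw": 0.75},
  {"dx": 0, "dy": -0.955, "dz": 0.78, "rx": 0, "ry": 0, "rz": 0, "jaw": 0.75},
  {"dx": 0, "dy": -0.955, "dz": 0.78, "rx": 0, "ry": 0, "rz": 0, "jaw": 0.75},
  {"dx": 0, "dy": -0.955, "dz": 0.78, "rx": 0, "ry": 0, "rz": 0, "jaw": 0.75},
])

```text
time: 2.65
tcp_pos: [0.4163, 0.023, 0.4044]
orientation: [[-0.0, 0.299, 0.954], [0.0, 0.954, -0.299], [-1.0, 0.0, -0.0]]
ft_force: [-1.0, -0.1, 0.3]
opening: 0.064
```

Emit:
drive_tool([
  {"dx": 0, "dy": -0.955, "dz": 0.78, "rx": 0, "ry": 0, "rz": 0, "jaw": 0.75},
  {"dx": 0, "dy": -0.955, "dz": 0.78, "rx": 0, "ry": 0, "rz": 0, "jaw": 0.75},
  {"dx": 0, "dy": -0.955, "dz": 0.78, "rx": 0, "ry": 0, "rz": 0, "jaw": 0.75},
  {"dx": 0, "dy": -0.955, "dz": 0.78, "rx": 0, "ry": 0, "rz": 0, "jaw": 0.75},
  {"dx": 0, "dy": 0, "dz": 0, "rx": 0.86, "ry": 0, "rz": 0, "jaw": 0.75},
  {"dx": 0, "dy": 0, "dz": 0, "rx": 0.86, "ry": 0, "rz": 0, "jaw": 0.75},
  {"dx": 0, "dy": 0, "dz": 0, "rx": 0.86, "ry": 0, "rz": 0, "jaw": 0.75},
])

```text
time: 3.35
tcp_pos: [0.4529, -0.0678, 0.4042]
orientation: [[-0.001, 0.547, 0.837], [0.0, 0.837, -0.547], [-1.0, -0.0, -0.001]]
ft_force: [-0.1, -0.6, 0.1]
opening: 0.064
```

```bash
python3 - <<'E'
from h import *
plan(.452,-.068,.113,57.2)
cal,im=snap("wrist","w2.png")
print(cal["xyz"],w2pix(cal,[[.452,-.068,.129],[.605,-.1665,.142]]))
E
```

```text
grasp [ 0.4527 -0.0678  0.2492] yaw 56.9 | dx,dy,dz units [ 6.81 -0.03 -0.02] | rx units -0.06 (alt half-turn 29.94) | after turn: [ 6.81 -0.03 -0.02]
[ 0.39042349 -0.02795622  0.37175981] [[319.54063197 196.69425617]
 [320.41067251 377.37250344]]
```

View pics/w2.png

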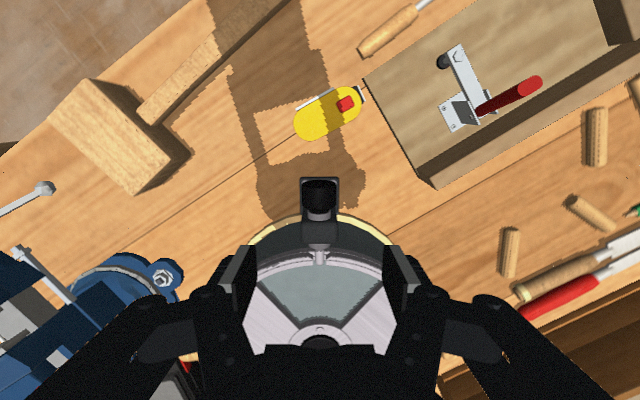

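The wrist view shows the knob at about (320,193), right where it was predicted. The tape measure at (330,115) is clear of the gripper. I'll descend, close and pull.

Emit:
drive_tool([
  {"dx": 1, "dy": 0, "dz": 0, "rx": 0, "ry": 0, "rz": 0, "jaw": 0.75},
  {"dx": 1, "dy": 0, "dz": 0, "rx": 0, "ry": 0, "rz": 0, "jaw": 0.75},
  {"dx": 1, "dy": 0, "dz": 0, "rx": 0, "ry": 0, "rz": 0, "jaw": 0.75},
  {"dx": 1, "dy": 0, "dz": 0, "rx": 0, "ry": 0, "rz": 0, "jaw": 0.75},
  {"dx": 1, "dy": 0, "dz": 0, "rx": 0, "ry": 0, "rz": 0, "jaw": 0.75},
  {"dx": 1, "dy": 0, "dz": 0, "rx": 0, "ry": 0, "rz": 0, "jaw": 0.75},
  {"dx": 0.8, "dy": 0, "dz": 0, "rx": 0, "ry": 0, "rz": 0, "jaw": 0.75},
  {"dx": 0, "dy": 0, "dz": 0, "rx": 0, "ry": 0, "rz": 0, "jaw": 0.2},
])

```text
time: 4.2
tcp_pos: [0.4517, -0.0671, 0.2658]
orientation: [[-0.006, 0.542, 0.84], [0.002, 0.84, -0.542], [-1.0, -0.002, -0.006]]
ft_force: [-0.5, -0.6, -0.1]
opening: 0.0508
```

Emit:
drive_tool([
  {"dx": 0, "dy": 0, "dz": 0, "rx": 0, "ry": 0, "rz": 0, "jaw": 0.2},
  {"dx": 0, "dy": 0, "dz": 0, "rx": 0, "ry": 0, "rz": 0, "jaw": 0.2},
  {"dx": 0, "dy": 0, "dz": 0, "rx": 0, "ry": 0, "rz": 0, "jaw": 0.2},
  {"dx": 0, "dy": 0, "dz": 0, "rx": 0, "ry": 0, "rz": 0, "jaw": 0.2},
])

```text
time: 4.6
tcp_pos: [0.4528, -0.0679, 0.2694]
orientation: [[-0.001, 0.542, 0.84], [-0.002, 0.84, -0.542], [-1.0, -0.002, 0.0]]
ft_force: [-5.2, -3.6, 0.4]
opening: 0.0308
```

Emit:
drive_tool([
  {"dx": 0, "dy": 0, "dz": -0.25, "rx": 0, "ry": 0, "rz": 0, "jaw": 0.2},
  {"dx": 0, "dy": 0, "dz": -0.25, "rx": 0, "ry": 0, "rz": 0, "jaw": 0.2},
  {"dx": 0, "dy": 0, "dz": -0.25, "rx": 0, "ry": 0, "rz": 0, "jaw": 0.2},
  {"dx": 0, "dy": 0, "dz": -0.25, "rx": 0, "ry": 0, "rz": 0, "jaw": 0.2},
  {"dx": 0, "dy": 0, "dz": -0.1, "rx": 0, "ry": 0, "rz": 0, "jaw": 0.2},
  {"dx": 0, "dy": 0, "dz": 0, "rx": 0, "ry": 0, "rz": 0, "jaw": 0.2},
  {"dx": 0, "dy": 0, "dz": 0, "rx": 0, "ry": 0, "rz": 0, "jaw": 0.2},
  {"dx": 0, "dy": 0, "dz": 0, "rx": 0, "ry": 0, "rz": 0, "jaw": 0.2},
])

```text
time: 5.4
tcp_pos: [0.435, -0.0566, 0.2696]
orientation: [[0.004, 0.543, 0.84], [-0.005, 0.84, -0.543], [-1.0, -0.002, 0.006]]
ft_force: [3.0, -7.6, -5.4]
opening: 0.0306
```

The plunger moved 21 mm out. I'll release, rise, go over the handle, and turn the tool 90° clockwise.

Emit:
drive_tool([
  {"dx": 0, "dy": 0, "dz": 0, "rx": 0, "ry": 0, "rz": 0, "jaw": 0.75},
  {"dx": 0, "dy": 0, "dz": 0, "rx": 0, "ry": 0, "rz": 0, "jaw": 0.75},
  {"dx": 0, "dy": 0, "dz": 0, "rx": 0, "ry": 0, "rz": 0, "jaw": 0.75},
  {"dx": -1, "dy": 0, "dz": 0, "rx": 0, "ry": 0, "rz": 0, "jaw": 0.75},
  {"dx": -1, "dy": 0, "dz": 0, "rx": 0, "ry": 0, "rz": 0, "jaw": 0.75},
  {"dx": -1, "dy": 0, "dz": 0, "rx": 0, "ry": 0, "rz": 0, "jaw": 0.75},
  {"dx": -1, "dy": 0, "dz": 0, "rx": 0, "ry": 0, "rz": 0, "jaw": 0.75},
  {"dx": -1, "dy": 0, "dz": 0, "rx": 0, "ry": 0, "rz": 0, "jaw": 0.75},
])

```text
time: 6.2
tcp_pos: [0.4344, -0.0553, 0.3699]
orientation: [[0.001, 0.543, 0.84], [0.0, 0.84, -0.543], [-1.0, 0.001, 0.001]]
ft_force: [0.1, -0.4, 0.2]
opening: 0.0642
```

Emit:
drive_tool([
  {"dx": 0, "dy": 0, "dz": 1, "rx": 0, "ry": 0, "rz": 0, "jaw": 0.6},
  {"dx": 0, "dy": 0, "dz": 1, "rx": 0, "ry": 0, "rz": 0, "jaw": 0.6},
  {"dx": 0, "dy": 0, "dz": 1, "rx": 0, "ry": 0, "rz": 0, "jaw": 0.6},
  {"dx": 0, "dy": 0, "dz": 1, "rx": 0, "ry": 0, "rz": 0, "jaw": 0.6},
  {"dx": 0, "dy": 0, "dz": 1, "rx": 0, "ry": 0, "rz": 0, "jaw": 0.6},
  {"dx": 0, "dy": 0, "dz": 1, "rx": 0, "ry": 0, "rz": 0, "jaw": 0.6},
  {"dx": 0, "dy": 0, "dz": 1, "rx": 0, "ry": 0, "rz": 0, "jaw": 0.6},
  {"dx": 0, "dy": 0, "dz": 1, "rx": 0, "ry": 0, "rz": 0, "jaw": 0.6},
])

```text
time: 7.0
tcp_pos: [0.5697, -0.1427, 0.369]
orientation: [[0.001, 0.543, 0.84], [0.0, 0.84, -0.543], [-1.0, 0.001, 0.0]]
ft_force: [0.9, -0.2, 0.3]
opening: 0.0511
```

Emit:
drive_tool([
  {"dx": 0, "dy": 0, "dz": 1, "rx": 0, "ry": 0, "rz": 0, "jaw": 0.6},
  {"dx": 0, "dy": 0, "dz": 1, "rx": 0, "ry": 0, "rz": 0, "jaw": 0.6},
  {"dx": 0, "dy": 0, "dz": 0, "rx": 1, "ry": 0, "rz": 0, "jaw": 0.6},
  {"dx": 0, "dy": 0, "dz": 0, "rx": 1, "ry": 0, "rz": 0, "jaw": 0.6},
  {"dx": 0, "dy": 0, "dz": 0, "rx": 1, "ry": 0, "rz": 0, "jaw": 0.6},
  {"dx": 0, "dy": 0, "dz": 0, "rx": 1, "ry": 0, "rz": 0, "jaw": 0.6},
  {"dx": 0, "dy": 0, "dz": 0, "rx": 1, "ry": 0, "rz": 0, "jaw": 0.6},
  {"dx": 0, "dy": 0, "dz": 0, "rx": 1, "ry": 0, "rz": 0, "jaw": 0.6},
])

```text
time: 7.8
tcp_pos: [0.6026, -0.1639, 0.369]
orientation: [[0.0, 0.934, 0.357], [0.0, 0.357, -0.934], [-1.0, 0.001, -0.0]]
ft_force: [1.1, -0.5, -0.2]
opening: 0.0512
```

Emit:
drive_tool([
  {"dx": 0, "dy": 0, "dz": 0, "rx": 1, "ry": 0, "rz": 0, "jaw": 0.6},
  {"dx": 0, "dy": 0, "dz": 0, "rx": 1, "ry": 0, "rz": 0, "jaw": 0.6},
  {"dx": 0, "dy": 0, "dz": 0, "rx": 1, "ry": 0, "rz": 0, "jaw": 0.6},
  {"dx": 0, "dy": 0, "dz": 0, "rx": 1, "ry": 0, "rz": 0, "jaw": 0.6},
  {"dx": 0, "dy": 0, "dz": 0, "rx": 1, "ry": 0, "rz": 0, "jaw": 0.6},
  {"dx": 0, "dy": 0, "dz": 0, "rx": 1, "ry": 0, "rz": 0, "jaw": 0.6},
  {"dx": 0, "dy": 0, "dz": 0, "rx": 1, "ry": 0, "rz": 0, "jaw": 0.6},
  {"dx": 0, "dy": 0, "dz": 0, "rx": 1, "ry": 0, "rz": 0, "jaw": 0.6},
])

```text
time: 8.6
tcp_pos: [0.6026, -0.1639, 0.369]
orientation: [[0.001, 0.89, -0.456], [0.0, -0.456, -0.89], [-1.0, 0.0, -0.0]]
ft_force: [-0.2, -0.3, -0.7]
opening: 0.0515
```

```bash
python3 - <<'E'
from h import *
plan(.605,-.1665,.133,-32.8)
cal,im=snap("wrist","w3.png")
a=np.radians([147.2,57.2,-32.8,-122.8]);c=np.array([.605,-.1665])
P=[[.605,-.1665,.142]]+[[*(c+.141*np.array([np.cos(t),np.sin(t)])),.114] for t in a]
print(w2pix(cal,P))
E
```

```text
grasp [ 0.6027 -0.1639  0.214 ] yaw -27.1 | dx,dy,dz units [4.05 0.16 0.07] | rx units 0.95 (alt half-turn -29.05) | after turn: [4.05 0.17 0.05]
[[321.75594342 219.58499126]
 [139.35885367 189.225812  ]
 [343.81322384   0.94256195]
 [496.99488932 223.30184157]
 [305.75170928 350.53811155]]
```

View pics/w3.png

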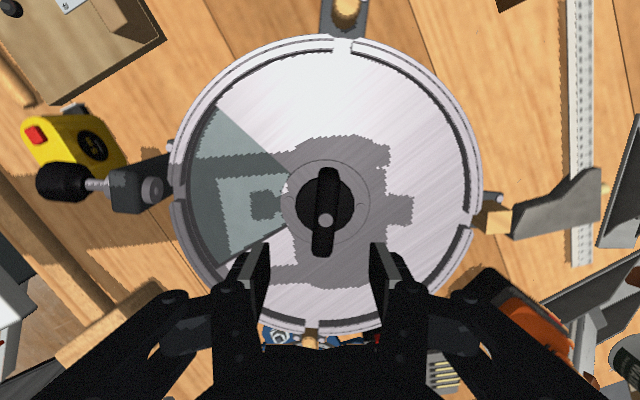

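The top sample at (345,8) is round, so it marks the dowels. The right one at (496,220) looks square, and the handle is at (325,212). I'll grip the handle and turn it 90° clockwise.

Emit:
drive_tool([
  {"dx": 0, "dy": 0.2, "dz": 0, "rx": 0.95, "ry": 0, "rz": 0, "jaw": 0.6},
  {"dx": 1, "dy": 0, "dz": 0, "rx": 0, "ry": 0, "rz": 0, "jaw": 0.6},
  {"dx": 1, "dy": 0, "dz": 0, "rx": 0, "ry": 0, "rz": 0, "jaw": 0.6},
  {"dx": 1, "dy": 0, "dz": 0, "rx": 0, "ry": 0, "rz": 0, "jaw": 0.6},
  {"dx": 1, "dy": 0, "dz": 0, "rx": 0, "ry": 0, "rz": 0, "jaw": 0.6},
  {"dx": 0, "dy": 0, "dz": 0, "rx": 0, "ry": 0, "rz": 0, "jaw": 0.05},
  {"dx": 0, "dy": 0, "dz": 0, "rx": 0, "ry": 0, "rz": 0, "jaw": 0.05},
  {"dx": 0, "dy": 0, "dz": 0, "rx": 0, "ry": 0, "rz": 0, "jaw": 0.05},
])

```text
time: 9.45
tcp_pos: [0.6063, -0.166, 0.2898]
orientation: [[0.001, 0.843, -0.538], [-0.0, -0.538, -0.843], [-1.0, 0.001, -0.0]]
ft_force: [0.1, -0.5, 0.7]
opening: 0.0147
```

Emit:
drive_tool([
  {"dx": 0, "dy": 0, "dz": 0, "rx": 0, "ry": 0, "rz": 0, "jaw": 0.05},
  {"dx": 0, "dy": 0, "dz": 0, "rx": 0, "ry": 0, "rz": 0, "jaw": 0.05},
  {"dx": 0, "dy": 0, "dz": 0, "rx": 0, "ry": 0, "rz": 0, "jaw": 0.05},
])

```text
time: 9.75
tcp_pos: [0.6063, -0.166, 0.2898]
orientation: [[0.001, 0.843, -0.538], [-0.0, -0.538, -0.843], [-1.0, 0.001, -0.0]]
ft_force: [-1.0, 0.8, 4.3]
opening: 0.0149
```

```bash
python3 - <<'E'
from h import *
plan(.605,-.1665,.133,-122.8)
E
```

```text
grasp [ 0.6065 -0.166   0.1348] yaw -32.6 | dx,dy,dz units [ 0.09 -0.05  0.06] | rx units 15.04 (alt half-turn -14.96) | after turn: [0.09 0.06 0.05]
```

Emit:
drive_tool([
  {"dx": 0, "dy": 0, "dz": 0, "rx": 0.75, "ry": 0, "rz": 0, "jaw": 0.05},
  {"dx": 0, "dy": 0, "dz": 0, "rx": 0.75, "ry": 0, "rz": 0, "jaw": 0.05},
  {"dx": 0, "dy": 0, "dz": 0, "rx": 0.75, "ry": 0, "rz": 0, "jaw": 0.05},
  {"dx": 0, "dy": 0, "dz": 0, "rx": 0.75, "ry": 0, "rz": 0, "jaw": 0.05},
  {"dx": 0, "dy": 0, "dz": 0, "rx": 0.75, "ry": 0, "rz": 0, "jaw": 0.05},
  {"dx": 0, "dy": 0, "dz": 0, "rx": 0.75, "ry": 0, "rz": 0, "jaw": 0.05},
  {"dx": 0, "dy": 0, "dz": 0, "rx": 0.75, "ry": 0, "rz": 0, "jaw": 0.05},
  {"dx": 0, "dy": 0, "dz": 0, "rx": 0.75, "ry": 0, "rz": 0, "jaw": 0.05},
])

```text
time: 10.55
tcp_pos: [0.6063, -0.166, 0.2898]
orientation: [[0.001, 0.362, -0.932], [-0.0, -0.932, -0.362], [-1.0, 0.001, -0.001]]
ft_force: [0.1, 0.1, 3.1]
opening: 0.015
```

Emit:
drive_tool([
  {"dx": 0, "dy": 0, "dz": 0, "rx": 0.75, "ry": 0, "rz": 0, "jaw": 0.05},
  {"dx": 0, "dy": 0, "dz": 0, "rx": 0.75, "ry": 0, "rz": 0, "jaw": 0.05},
  {"dx": 0, "dy": 0, "dz": 0, "rx": 0.75, "ry": 0, "rz": 0, "jaw": 0.05},
  {"dx": 0, "dy": 0, "dz": 0, "rx": 0.75, "ry": 0, "rz": 0, "jaw": 0.05},
  {"dx": 0, "dy": 0, "dz": 0, "rx": 0.75, "ry": 0, "rz": 0, "jaw": 0.05},
  {"dx": 0, "dy": 0, "dz": 0, "rx": 0.75, "ry": 0, "rz": 0, "jaw": 0.05},
  {"dx": 0, "dy": 0, "dz": 0, "rx": 0.75, "ry": 0, "rz": 0, "jaw": 0.05},
  {"dx": 0, "dy": 0, "dz": 0, "rx": 0.75, "ry": 0, "rz": 0, "jaw": 0.05},
])

```text
time: 11.35
tcp_pos: [0.6063, -0.1661, 0.2898]
orientation: [[0.002, -0.255, -0.967], [-0.001, -0.967, 0.255], [-1.0, 0.0, -0.002]]
ft_force: [-0.2, 0.4, 2.5]
opening: 0.0152
```

Emit:
drive_tool([
  {"dx": 0, "dy": 0, "dz": 0, "rx": 0.75, "ry": 0, "rz": 0, "jaw": 0.05},
  {"dx": 0, "dy": 0, "dz": 0, "rx": 0.75, "ry": 0, "rz": 0, "jaw": 0.05},
  {"dx": 0, "dy": 0, "dz": 0, "rx": 0.75, "ry": 0, "rz": 0, "jaw": 0.05},
  {"dx": 0, "dy": 0, "dz": 0, "rx": 0.75, "ry": 0, "rz": 0, "jaw": 0.05},
  {"dx": 0, "dy": 0, "dz": 0, "rx": 0, "ry": 0, "rz": 0, "jaw": 0.05},
])

```text
time: 11.85
tcp_pos: [0.6063, -0.1661, 0.2898]
orientation: [[0.001, -0.539, -0.842], [-0.001, -0.842, 0.539], [-1.0, -0.0, -0.002]]
ft_force: [-0.3, 0.4, 5.1]
opening: 0.0155
```

Emit:
drive_tool([
  {"dx": 0, "dy": 0, "dz": 0, "rx": 0, "ry": 0, "rz": 0, "jaw": 0.6},
  {"dx": 0, "dy": 0, "dz": 0, "rx": 0, "ry": 0, "rz": 0, "jaw": 0.6},
  {"dx": 0, "dy": 0, "dz": 0, "rx": 0, "ry": 0, "rz": 0, "jaw": 0.6},
  {"dx": -1, "dy": 0, "dz": 0, "rx": 0, "ry": 0, "rz": 0, "jaw": 0.6},
  {"dx": -1, "dy": 0, "dz": 0, "rx": 0, "ry": 0, "rz": 0, "jaw": 0.6},
  {"dx": -1, "dy": 0, "dz": 0, "rx": 0, "ry": 0, "rz": 0, "jaw": 0.6},
  {"dx": -1, "dy": 0, "dz": 0, "rx": 0, "ry": 0, "rz": 0, "jaw": 0.6},
])

```text
time: 12.55
tcp_pos: [0.6059, -0.1659, 0.369]
orientation: [[-0.001, -0.538, -0.843], [0.0, -0.843, 0.538], [-1.0, 0.0, 0.001]]
ft_force: [-0.4, -0.4, -0.5]
opening: 0.0516
```

```bash
python3 - <<'E'
from h import *
plan(.6837,.082,.20,-115)
cal,im=snap("wrist","w4.png")
E
```

```text
grasp [ 0.6058 -0.1658  0.214 ] yaw -122.6 | dx,dy,dz units [  0.7  -12.54   3.38] | rx units -1.26 (alt half-turn 28.74) | after turn: [  0.7  -12.88   1.7 ]
```

View pics/w4.png

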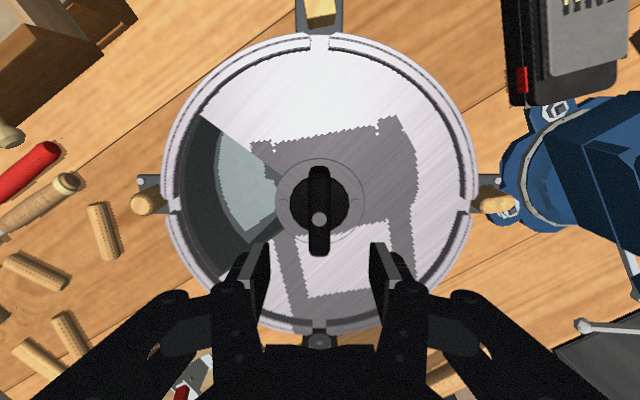

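The window is over the quarter with the round sample (145,203). The top sample (320,10) is square and the right one (497,203) is the flat tenon. Next I'll go to dowel 1 and test a mask detector.

Emit:
drive_tool([
  {"dx": 0, "dy": -0.965, "dz": 0.26, "rx": 0, "ry": 0, "rz": 0, "jaw": 0.6},
  {"dx": 0, "dy": -0.965, "dz": 0.26, "rx": 0, "ry": 0, "rz": 0, "jaw": 0.6},
  {"dx": 0, "dy": -0.965, "dz": 0.26, "rx": 0, "ry": 0, "rz": 0, "jaw": 0.6},
  {"dx": 0, "dy": -0.965, "dz": 0.26, "rx": 0, "ry": 0, "rz": 0, "jaw": 0.6},
  {"dx": 0, "dy": -0.965, "dz": 0.26, "rx": 0, "ry": 0, "rz": 0, "jaw": 0.6},
  {"dx": 0, "dy": -0.965, "dz": 0.26, "rx": 0, "ry": 0, "rz": 0, "jaw": 0.6},
  {"dx": 0, "dy": -0.965, "dz": 0.26, "rx": 0, "ry": 0, "rz": 0, "jaw": 0.6},
  {"dx": 0, "dy": -0.965, "dz": 0.26, "rx": 0, "ry": 0, "rz": 0, "jaw": 0.6},
])

```text
time: 13.4
tcp_pos: [0.6542, -0.0127, 0.3676]
orientation: [[-0.001, -0.538, -0.843], [0.0, -0.843, 0.538], [-1.0, 0.001, 0.001]]
ft_force: [0.3, -0.5, -0.3]
opening: 0.051
```

Emit:
drive_tool([
  {"dx": 0, "dy": -0.965, "dz": 0.26, "rx": 0, "ry": 0, "rz": 0, "jaw": 0.6},
  {"dx": 0, "dy": -0.965, "dz": 0.26, "rx": 0, "ry": 0, "rz": 0, "jaw": 0.6},
  {"dx": 0, "dy": -0.965, "dz": 0.26, "rx": 0, "ry": 0, "rz": 0, "jaw": 0.6},
  {"dx": 0, "dy": -0.965, "dz": 0.26, "rx": 0, "ry": 0, "rz": 0, "jaw": 0.6},
  {"dx": 0, "dy": -0.965, "dz": 0.26, "rx": 0, "ry": 0, "rz": 0, "jaw": 0.6},
  {"dx": 0, "dy": 0, "dz": 0, "rx": -0.63, "ry": 0, "rz": 0, "jaw": 0.6},
  {"dx": 0, "dy": 0, "dz": 0, "rx": -0.63, "ry": 0, "rz": 0, "jaw": 0.6},
])

```text
time: 14.1
tcp_pos: [0.6845, 0.0835, 0.3686]
orientation: [[-0.0, -0.419, -0.908], [-0.0, -0.908, 0.419], [-1.0, 0.0, -0.0]]
ft_force: [-0.2, 0.7, -0.1]
opening: 0.0512
```

```bash
cat >> h.py <<'E'
def find(cal,im,p,z,rad=.07,dbg=None):
    """largest light-beech blob near world p -> centre (x,y), axis deg, length,width at height z"""
    hsv=cv2.cvtColor(im,cv2.COLOR_RGB2HSV).astype(float);f=hsv[...,1]-hsv[...,2]*0.6
    f=cv2.GaussianBlur(f.astype(np.float32),(5,5),0)
    g=np.array([[p[0]+rad*np.cos(a),p[1]+rad*np.sin(a),z] for a in np.linspace(0,6.28,24)])
    roi=np.zeros(im.shape[:2],np.uint8);cv2.fillPoly(roi,[w2pix(cal,g).astype(np.int32)],255)
    dark=cv2.dilate((hsv[...,2]<90).astype(np.uint8),np.ones((7,7)))
    ok=(roi>0)&(dark==0)
    v=f[ok];v8=np.clip((v-np.percentile(v,1))/(np.ptp(np.percentile(v,[1,99])))*255,0,255).astype(np.uint8)
    t,_=cv2.threshold(v8.reshape(-1,1),0,255,cv2.THRESH_OTSU)
    m=np.zeros_like(roi);m[ok]=(v8<t)*255
    m=cv2.morphologyEx(m,cv2.MORPH_OPEN,np.ones((5,5)));m=cv2.morphologyEx(m,cv2.MORPH_CLOSE,np.ones((5,5)))
    if dbg: cv2.imwrite("pics/"+dbg,np.vstack([cv2.cvtColor(im,cv2.COLOR_RGB2BGR)[::2,::2],cv2.cvtColor(m,cv2.COLOR_GRAY2BGR)[::2,::2]]))
    res=[]
    for c in cv2.findContours(m,cv2.RETR_EXTERNAL,cv2.CHAIN_APPROX_NONE)[0]:
        if cv2.contourArea(c)<60: continue
        w=pix2w(cal,c.reshape(-1,2),z)[:,:2].astype(np.float32)*1000
        r=cv2.minAreaRect(w);b=cv2.boxPoints(r);e0,e1=b[1]-b[0],b[2]-b[1]
        e=e0 if np.hypot(*e0)>np.hypot(*e1) else e1
        res.append((np.round(np.array(r[0])/1000,4),round(float(np.degrees(np.arctan2(e[1],e[0])))%180,1),np.round(sorted(r[1]),1)))
    for q in sorted(res,key=lambda q:np.hypot(*(q[0]-np.array(p[:2])))): print("blob",*q)
    return res
E
python3 - <<'E'
from h import *
plan(.6837,.082,.20,-115)
cal,im=snap("wrist","w5.png")
find(cal,im,(.6837,.082),.015,dbg="d1.png")
c2=arm.calibration("top");i2=cv2.cvtColor(cv2.imread("pics/top0.png"),cv2.COLOR_BGR2RGB)
for p in [(.6837,.082),(.688,.191),(.598,.228),(.592,.298)]: print(p);find(c2,i2,p,.014,.05)
E
```

```text
grasp [0.6845 0.0834 0.2136] yaw -114.8 | dx,dy,dz units [0.68 0.08 0.01] | rx units 0.03 (alt half-turn -29.97) | after turn: [0.68 0.08 0.01]
blob [0.6589 0.0738] 39.6 [81.5 88.9]
blob [0.702  0.1092] 147.0 [ 75.5 139.7]
(0.6837, 0.082)
(0.688, 0.191)
(0.598, 0.228)
(0.592, 0.298)
blob [0.5917 0.3023] 1.0 [20.5 66.8]
```

View pics/d1.png

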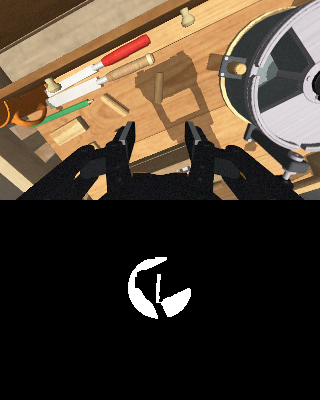

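The dowel is visible at about (318,176) full-resolution, in the gripper's shadow. I'll change the mask to saturation only, which shadows don't affect.

```bash
sed -i 's/f=hsv\[...,1\]-hsv\[...,2\]\*0.6/f=hsv[...,1]/; s/hsv\[...,2\]<90/hsv[...,2]<50/' h.py
python3 - <<'E'
from h import *
cal=arm.calibration("wrist");im=cv2.cvtColor(cv2.imread("pics/w5.png"),cv2.COLOR_BGR2RGB)
find(cal,im,(.6837,.082),.013,.06,dbg="d2.png")
print(pix2w(cal,[[320,148],[313,206]],.013))
E
```

```text
blob [0.6878 0.0832] 151.6 [20.3 71.3]
[[0.71376506 0.06694811 0.013     ]
 [0.65745766 0.10147861 0.013     ]]
```

View pics/d2.png

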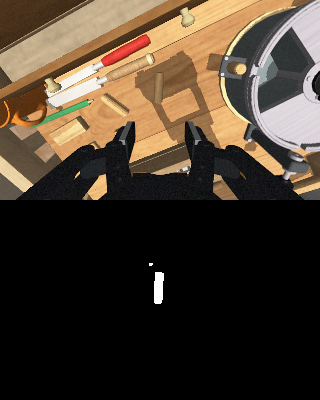

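```bash
python3 - <<'E'
from h import *
plan(.6878,.0832,.021,-118.4)
E
```

```text
grasp [0.6845 0.0831 0.2136] yaw -114.7 | dx,dy,dz units [ 9.63 -0.07 -0.15] | rx units 0.61 (alt half-turn -29.39) | after turn: [ 9.63 -0.08 -0.14]
```

Emit:
drive_tool([
  {"dx": 0.63, "dy": -0.07, "dz": -0.15, "rx": 0, "ry": 0, "rz": 0, "jaw": 0.6},
  {"dx": 1, "dy": 0, "dz": 0, "rx": 0.6, "ry": 0, "rz": 0, "jaw": 0.6},
  {"dx": 1, "dy": 0, "dz": 0, "rx": 0, "ry": 0, "rz": 0, "jaw": 0.6},
  {"dx": 1, "dy": 0, "dz": 0, "rx": 0, "ry": 0, "rz": 0, "jaw": 0.6},
  {"dx": 1, "dy": 0, "dz": 0, "rx": 0, "ry": 0, "rz": 0, "jaw": 0.6},
  {"dx": 1, "dy": 0, "dz": 0, "rx": 0, "ry": 0, "rz": 0, "jaw": 0.6},
  {"dx": 1, "dy": 0, "dz": 0, "rx": 0, "ry": 0, "rz": 0, "jaw": 0.6},
  {"dx": 1, "dy": 0, "dz": 0, "rx": 0, "ry": 0, "rz": 0, "jaw": 0.6},
], force=60)

```text
time: 14.95
tcp_pos: [0.6873, 0.0819, 0.2141]
orientation: [[-0.001, -0.481, -0.877], [-0.0, -0.877, 0.481], [-1.0, 0.0, 0.001]]
ft_force: [0.6, -0.1, 1.3]
opening: 0.051
```

Emit:
drive_tool([
  {"dx": 0.7, "dy": 0, "dz": 0, "rx": 0, "ry": 0, "rz": 0, "jaw": 0.6},
  {"dx": 0.7, "dy": 0, "dz": 0, "rx": 0, "ry": 0, "rz": 0, "jaw": 0.6},
  {"dx": 0.6, "dy": 0, "dz": 0, "rx": 0, "ry": 0, "rz": 0, "jaw": 0.6},
  {"dx": 0, "dy": 0, "dz": 0, "rx": 0, "ry": 0, "rz": 0, "jaw": 0.1},
  {"dx": 0, "dy": 0, "dz": 0, "rx": 0, "ry": 0, "rz": 0, "jaw": 0.1},
  {"dx": 0, "dy": 0, "dz": 0, "rx": 0, "ry": 0, "rz": 0, "jaw": 0.1},
  {"dx": 0, "dy": 0, "dz": 0, "rx": 0, "ry": 0, "rz": 0, "jaw": 0.1},
  {"dx": 0, "dy": 0, "dz": 0, "rx": 0, "ry": 0, "rz": 0, "jaw": 0.1},
])

```text
time: 15.75
tcp_pos: [0.6878, 0.0818, 0.177]
orientation: [[0.001, -0.479, -0.878], [0.0, -0.878, 0.479], [-1.0, -0.001, -0.001]]
ft_force: [-0.3, -1.2, -0.7]
opening: 0.0166
```

Emit:
drive_tool([
  {"dx": -1, "dy": 0, "dz": 0, "rx": 0, "ry": 0, "rz": 0, "jaw": 0.1},
  {"dx": -1, "dy": 0, "dz": 0, "rx": 0, "ry": 0, "rz": 0, "jaw": 0.1},
  {"dx": -1, "dy": 0, "dz": 0, "rx": 0, "ry": 0, "rz": 0, "jaw": 0.1},
  {"dx": -1, "dy": 0, "dz": 0, "rx": 0, "ry": 0, "rz": 0, "jaw": 0.1},
  {"dx": -1, "dy": 0, "dz": 0, "rx": 0, "ry": 0, "rz": 0, "jaw": 0.1},
  {"dx": -1, "dy": 0, "dz": 0, "rx": 0, "ry": 0, "rz": 0, "jaw": 0.1},
  {"dx": -1, "dy": 0, "dz": 0, "rx": 0, "ry": 0, "rz": 0, "jaw": 0.1},
  {"dx": -0.6, "dy": 0, "dz": 0, "rx": 0, "ry": 0, "rz": 0, "jaw": 0.1},
])

```text
time: 16.55
tcp_pos: [0.6878, 0.0819, 0.3307]
orientation: [[0.003, -0.479, -0.878], [0.0, -0.878, 0.479], [-1.0, -0.002, -0.003]]
ft_force: [0.1, 0.3, -0.4]
opening: 0.0168
```

```bash
python3 - <<'E'
from h import *
plan(.647,-.102,.085,-122.6)
E
```

```text
grasp [0.6883 0.0819 0.1757] yaw -118.6 | dx,dy,dz units [ 4.53  9.07 -2.58] | rx units 0.66 (alt half-turn -29.34) | after turn: [ 4.54  8.86 -3.21]
```

Emit:
drive_tool([
  {"dx": 0, "dy": 0.907, "dz": -0.258, "rx": 0, "ry": 0, "rz": 0, "jaw": 0.1},
  {"dx": 0, "dy": 0.907, "dz": -0.258, "rx": 0, "ry": 0, "rz": 0, "jaw": 0.1},
  {"dx": 0, "dy": 0.907, "dz": -0.258, "rx": 0, "ry": 0, "rz": 0, "jaw": 0.1},
  {"dx": 0, "dy": 0.907, "dz": -0.258, "rx": 0, "ry": 0, "rz": 0, "jaw": 0.1},
  {"dx": 0, "dy": 0.907, "dz": -0.258, "rx": 0, "ry": 0, "rz": 0, "jaw": 0.1},
  {"dx": 0, "dy": 0.907, "dz": -0.258, "rx": 0, "ry": 0, "rz": 0, "jaw": 0.1},
  {"dx": 0, "dy": 0.907, "dz": -0.258, "rx": 0, "ry": 0, "rz": 0, "jaw": 0.1},
  {"dx": 0, "dy": 0.907, "dz": -0.258, "rx": 0, "ry": 0, "rz": 0, "jaw": 0.1},
])

```text
time: 17.35
tcp_pos: [0.6538, -0.067, 0.3281]
orientation: [[0.0, -0.479, -0.878], [0.0, -0.878, 0.479], [-1.0, -0.0, -0.0]]
ft_force: [-0.5, 0.1, 0.7]
opening: 0.0168
```

Emit:
drive_tool([
  {"dx": 0, "dy": 0.907, "dz": -0.258, "rx": 0, "ry": 0, "rz": 0, "jaw": 0.1},
  {"dx": 0, "dy": 0.907, "dz": -0.258, "rx": 0, "ry": 0, "rz": 0, "jaw": 0.1},
  {"dx": 0, "dy": 0, "dz": 0, "rx": 0.66, "ry": 0, "rz": 0, "jaw": 0.1},
  {"dx": 0, "dy": 0, "dz": 0, "rx": 0, "ry": 0, "rz": 0, "jaw": 0.1},
])

```text
time: 17.75
tcp_pos: [0.6456, -0.1034, 0.3281]
orientation: [[0.0, -0.539, -0.842], [0.0, -0.842, 0.539], [-1.0, -0.0, 0.0]]
ft_force: [-0.1, 0.4, -0.3]
opening: 0.0167
```

```bash
python3 - <<'E'
from h import *
plan(.647,-.102,.095,-122.6)
print(arm.observe()["opening"])
cal,im=snap("wrist","w6.png")
E
```

```text
grasp [ 0.6456 -0.1034  0.1731] yaw -122.6 | dx,dy,dz units [ 3.91 -0.1  -0.02] | rx units -0.01 (alt half-turn 29.99) | after turn: [ 3.91 -0.1  -0.02]
0.016692283773891158
```

View pics/w6.png

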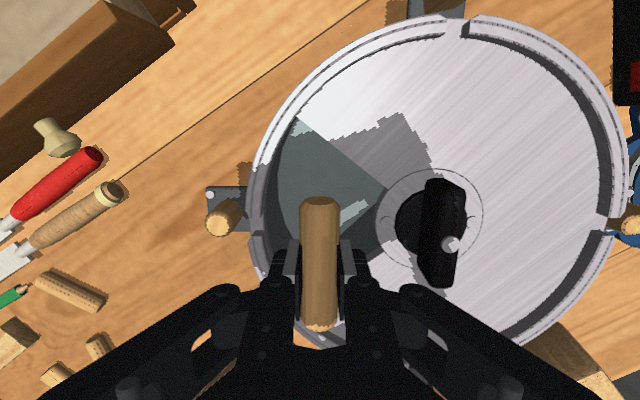

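The dowel is held tangentially over the window, spanning (318,200) to (318,330). I'll lower it, release, and move on to dowel 2.

Emit:
drive_tool([
  {"dx": 0.8, "dy": -0.1, "dz": 0, "rx": 0, "ry": 0, "rz": 0, "jaw": 0.1},
  {"dx": 0.8, "dy": 0, "dz": 0, "rx": 0, "ry": 0, "rz": 0, "jaw": 0.1},
  {"dx": 0.8, "dy": 0, "dz": 0, "rx": 0, "ry": 0, "rz": 0, "jaw": 0.1},
  {"dx": 0.8, "dy": 0, "dz": 0, "rx": 0, "ry": 0, "rz": 0, "jaw": 0.1},
  {"dx": 0.7, "dy": 0, "dz": 0, "rx": 0, "ry": 0, "rz": 0, "jaw": 0.1},
  {"dx": 0, "dy": 0, "dz": 0, "rx": 0, "ry": 0, "rz": 0, "jaw": 0.1},
])

```text
time: 18.4
tcp_pos: [0.6467, -0.1003, 0.2481]
orientation: [[-0.002, -0.538, -0.843], [0.001, -0.843, 0.538], [-1.0, 0.0, 0.002]]
ft_force: [-0.5, 0.0, -0.3]
opening: 0.0169
```

Emit:
drive_tool([
  {"dx": 0, "dy": 0, "dz": 0, "rx": 0, "ry": 0, "rz": 0, "jaw": 0.42},
  {"dx": 0, "dy": 0, "dz": 0, "rx": 0, "ry": 0, "rz": 0, "jaw": 0.42},
  {"dx": 0, "dy": 0, "dz": 0, "rx": 0, "ry": 0, "rz": 0, "jaw": 0.42},
  {"dx": -1, "dy": 0, "dz": 0, "rx": 0, "ry": 0, "rz": 0, "jaw": 0.42},
  {"dx": -1, "dy": 0, "dz": 0, "rx": 0, "ry": 0, "rz": 0, "jaw": 0.42},
  {"dx": -1, "dy": 0, "dz": 0, "rx": 0, "ry": 0, "rz": 0, "jaw": 0.42},
  {"dx": -1, "dy": 0, "dz": 0, "rx": 0, "ry": 0, "rz": 0, "jaw": 0.42},
  {"dx": -1, "dy": 0, "dz": 0, "rx": 0, "ry": 0, "rz": 0, "jaw": 0.6},
])

```text
time: 19.2
tcp_pos: [0.6469, -0.1, 0.3509]
orientation: [[0.001, -0.538, -0.843], [0.001, -0.843, 0.538], [-1.0, -0.001, -0.0]]
ft_force: [0.6, 0.2, -0.4]
opening: 0.0494
```

```bash
python3 - <<'E'
from h import *
cal,im=snap("top","t2.png")
for p in [(.688,.191),(.598,.228),(.592,.298)]: print(p);find(cal,im,p,.012,.05)
plan(.688,.191,.20,-67.9)
E
```

```text
(0.688, 0.191)
blob [0.6911 0.194 ] 26.2 [20.6 71.8]
(0.598, 0.228)
blob [0.5975 0.2307] 163.1 [21.3 67.8]
(0.592, 0.298)
blob [0.5918 0.3015] 7.2 [24.5 69. ]
grasp [ 0.649  -0.1004  0.2005] yaw -122.6 | dx,dy,dz units [  0.02 -13.33   6.2 ] | rx units -9.11 (alt half-turn 20.89) | after turn: [  0.02 -12.76  -7.29]
```

Emit:
drive_tool([
  {"dx": 0, "dy": -0.96, "dz": 0.44, "rx": 0, "ry": 0, "rz": 0, "jaw": 0.6},
  {"dx": 0, "dy": -0.96, "dz": 0.44, "rx": 0, "ry": 0, "rz": 0, "jaw": 0.6},
  {"dx": 0, "dy": -0.96, "dz": 0.44, "rx": 0, "ry": 0, "rz": 0, "jaw": 0.6},
  {"dx": 0, "dy": -0.96, "dz": 0.44, "rx": 0, "ry": 0, "rz": 0, "jaw": 0.6},
  {"dx": 0, "dy": -0.96, "dz": 0.44, "rx": 0, "ry": 0, "rz": 0, "jaw": 0.6},
  {"dx": 0, "dy": -0.96, "dz": 0.44, "rx": 0, "ry": 0, "rz": 0, "jaw": 0.6},
  {"dx": 0, "dy": -0.96, "dz": 0.44, "rx": 0, "ry": 0, "rz": 0, "jaw": 0.6},
  {"dx": 0, "dy": -0.96, "dz": 0.44, "rx": 0, "ry": 0, "rz": 0, "jaw": 0.6},
])

```text
time: 20.05
tcp_pos: [0.6703, 0.0681, 0.3494]
orientation: [[-0.0, -0.538, -0.843], [0.001, -0.843, 0.538], [-1.0, -0.001, 0.001]]
ft_force: [-0.3, 0.6, -0.3]
opening: 0.0513
```

Emit:
drive_tool([
  {"dx": 0, "dy": -0.96, "dz": 0.44, "rx": 0, "ry": 0, "rz": 0, "jaw": 0.6},
  {"dx": 0, "dy": -0.96, "dz": 0.44, "rx": 0, "ry": 0, "rz": 0, "jaw": 0.6},
  {"dx": 0, "dy": -0.96, "dz": 0.44, "rx": 0, "ry": 0, "rz": 0, "jaw": 0.6},
  {"dx": 0, "dy": -0.96, "dz": 0.44, "rx": 0, "ry": 0, "rz": 0, "jaw": 0.6},
  {"dx": 0, "dy": -0.96, "dz": 0.44, "rx": 0, "ry": 0, "rz": 0, "jaw": 0.6},
  {"dx": 0, "dy": -0.96, "dz": 0.44, "rx": 0, "ry": 0, "rz": 0, "jaw": 0.6},
])

```text
time: 20.65
tcp_pos: [0.688, 0.194, 0.3498]
orientation: [[-0.0, -0.539, -0.843], [0.0, -0.843, 0.539], [-1.0, -0.0, 0.0]]
ft_force: [-0.4, -0.2, -0.5]
opening: 0.0513
```

Emit:
drive_tool([
  {"dx": 0, "dy": 0, "dz": 0, "rx": -1, "ry": 0, "rz": 0, "jaw": 0.6},
  {"dx": 0, "dy": 0, "dz": 0, "rx": -1, "ry": 0, "rz": 0, "jaw": 0.6},
  {"dx": 0, "dy": 0, "dz": 0, "rx": -1, "ry": 0, "rz": 0, "jaw": 0.6},
  {"dx": 0, "dy": 0, "dz": 0, "rx": -1, "ry": 0, "rz": 0, "jaw": 0.6},
  {"dx": 0, "dy": 0, "dz": 0, "rx": -1, "ry": 0, "rz": 0, "jaw": 0.6},
  {"dx": 0, "dy": 0, "dz": 0, "rx": -1, "ry": 0, "rz": 0, "jaw": 0.6},
  {"dx": 0, "dy": 0, "dz": 0, "rx": -1, "ry": 0, "rz": 0, "jaw": 0.6},
  {"dx": 0, "dy": 0, "dz": 0, "rx": -1, "ry": 0, "rz": 0, "jaw": 0.6},
])

```text
time: 21.45
tcp_pos: [0.688, 0.1933, 0.35]
orientation: [[0.0, 0.27, -0.963], [0.0, -0.963, -0.27], [-1.0, -0.0, -0.0]]
ft_force: [0.3, -0.6, -0.0]
opening: 0.0513
```

Emit:
drive_tool([
  {"dx": 0, "dy": 0, "dz": 0, "rx": -0.8, "ry": 0, "rz": 0, "jaw": 0.6},
  {"dx": 0, "dy": 0, "dz": 0, "rx": -0.7, "ry": 0, "rz": 0, "jaw": 0.6},
  {"dx": 0, "dy": 0, "dz": 0, "rx": 0, "ry": 0, "rz": 0, "jaw": 0.6},
])

```text
time: 21.75
tcp_pos: [0.688, 0.1932, 0.35]
orientation: [[0.0, 0.413, -0.911], [0.0, -0.911, -0.413], [-1.0, -0.0, -0.0]]
ft_force: [0.1, 0.3, -0.3]
opening: 0.0512
```

```bash
python3 - <<'E'
from h import *
cal,im=snap("wrist","w7.png")
for p in [(.691,.194),(.598,.228),(.592,.298)]:
    print(p);r=find(cal,im,p,.012,.06)
    if p[0]>.65:
        q=min(r,key=lambda q:np.hypot(*(q[0]-np.array(p)))); plan(*q[0],.021,(q[1]-90))
E
```

```text
(0.691, 0.194)
blob [0.7463 0.2057] 99.1 [ 7.  17.7]
grasp [0.688  0.1931 0.195 ] yaw -65.7 | dx,dy,dz units [ 8.7   0.63 -2.92] | rx units -12.46 (alt half-turn 17.54) | after turn: [ 8.7   2.98 -0.16]
(0.598, 0.228)
(0.592, 0.298)
blob [0.5959 0.3002] 6.5 [25.3 73.1]
```

```bash
python3 - <<'E'
from h import *
im=cv2.cvtColor(cv2.imread("pics/w7.png"),cv2.COLOR_BGR2RGB);cal=arm.calibration("wrist")
for rad in(.045,.05):
    for p in [(.691,.194),(.598,.228)]: print(p,rad);find(cal,im,p,.012,rad,dbg="d7_%d_%d.png"%(rad*1000,p[0]*1000))
v=np.vstack([cv2.cvtColor(im,cv2.COLOR_RGB2BGR),cv2.resize(cv2.imread("pics/d7_45_691.png")[200:],(640,400))])
cv2.imwrite("pics/v7.png",cv2.resize(v,(480,600)))
E
```

```text
(0.691, 0.194) 0.045
blob [0.6926 0.1938] 24.9 [20.  71.6]
(0.598, 0.228) 0.045
(0.691, 0.194) 0.05
blob [0.6926 0.1938] 24.9 [20.  71.6]
(0.598, 0.228) 0.05
```

View pics/v7.png

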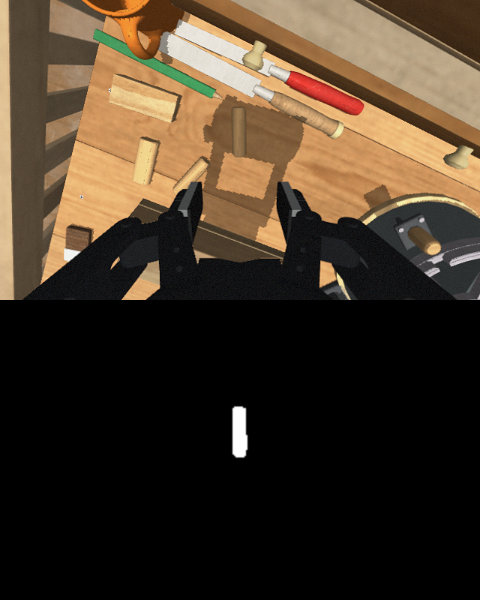

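The mask shows dowel 2 at (238,132), clear of the knife handles. Descending to grasp it.

Emit:
drive_tool([
  {"dx": 1, "dy": 0.06, "dz": -0.22, "rx": 0, "ry": 0, "rz": 0, "jaw": 0.55},
  {"dx": 1, "dy": 0, "dz": 0, "rx": 0, "ry": 0, "rz": 0, "jaw": 0.55},
  {"dx": 1, "dy": 0, "dz": 0, "rx": 0, "ry": 0, "rz": 0, "jaw": 0.55},
  {"dx": 1, "dy": 0, "dz": 0, "rx": 0, "ry": 0, "rz": 0, "jaw": 0.55},
  {"dx": 1, "dy": 0, "dz": 0, "rx": 0, "ry": 0, "rz": 0, "jaw": 0.55},
  {"dx": 1, "dy": 0, "dz": 0, "rx": 0, "ry": 0, "rz": 0, "jaw": 0.55},
  {"dx": 1, "dy": 0, "dz": 0, "rx": 0, "ry": 0, "rz": 0, "jaw": 0.55},
  {"dx": 0.8, "dy": 0, "dz": 0, "rx": 0, "ry": 0, "rz": 0, "jaw": 0.55},
])

```text
time: 22.6
tcp_pos: [0.6919, 0.1931, 0.1914]
orientation: [[-0.002, 0.413, -0.911], [-0.0, -0.911, -0.413], [-1.0, -0.0, 0.002]]
ft_force: [0.6, -0.7, -0.2]
opening: 0.0469
```

Emit:
drive_tool([
  {"dx": 0.5, "dy": 0, "dz": 0, "rx": 0, "ry": 0, "rz": 0, "jaw": 0.55},
  {"dx": 0.4, "dy": 0, "dz": 0, "rx": 0, "ry": 0, "rz": 0, "jaw": 0.55},
  {"dx": 0, "dy": 0, "dz": 0, "rx": 0, "ry": 0, "rz": 0, "jaw": 0.1},
  {"dx": 0, "dy": 0, "dz": 0, "rx": 0, "ry": 0, "rz": 0, "jaw": 0.1},
  {"dx": 0, "dy": 0, "dz": 0, "rx": 0, "ry": 0, "rz": 0, "jaw": 0.1},
  {"dx": 0, "dy": 0, "dz": 0, "rx": 0, "ry": 0, "rz": 0, "jaw": 0.1},
  {"dx": 0, "dy": 0, "dz": 0, "rx": 0, "ry": 0, "rz": 0, "jaw": 0.1},
])

```text
time: 23.3
tcp_pos: [0.6927, 0.1932, 0.177]
orientation: [[0.001, 0.413, -0.911], [0.0, -0.911, -0.413], [-1.0, 0.0, -0.001]]
ft_force: [-0.5, 0.2, 1.1]
opening: 0.0169
```

Emit:
drive_tool([
  {"dx": -1, "dy": 0, "dz": 0, "rx": 0, "ry": 0, "rz": 0, "jaw": 0.1},
  {"dx": -1, "dy": 0, "dz": 0, "rx": 0, "ry": 0, "rz": 0, "jaw": 0.1},
  {"dx": -1, "dy": 0, "dz": 0, "rx": 0, "ry": 0, "rz": 0, "jaw": 0.1},
  {"dx": -1, "dy": 0, "dz": 0, "rx": 0, "ry": 0, "rz": 0, "jaw": 0.1},
  {"dx": -1, "dy": 0, "dz": 0, "rx": 0, "ry": 0, "rz": 0, "jaw": 0.1},
  {"dx": -1, "dy": 0, "dz": 0, "rx": 0, "ry": 0, "rz": 0, "jaw": 0.1},
  {"dx": -1, "dy": 0, "dz": 0, "rx": 0, "ry": 0, "rz": 0, "jaw": 0.1},
  {"dx": -0.8, "dy": 0, "dz": 0, "rx": 0, "ry": 0, "rz": 0, "jaw": 0.1},
])

```text
time: 24.1
tcp_pos: [0.6926, 0.1932, 0.3357]
orientation: [[0.003, 0.413, -0.911], [0.001, -0.911, -0.413], [-1.0, 0.001, -0.003]]
ft_force: [0.2, -0.0, 0.4]
opening: 0.017
```

```bash
python3 - <<'E'
from h import *
plan(.647,-.102,.095,-122.6);print(arm.observe()["opening"])
E
```

```text
grasp [0.6931 0.1933 0.1807] yaw -65.6 | dx,dy,dz units [ 4.27 12.49  8.21] | rx units 9.50 (alt half-turn -20.50) | after turn: [ 4.29 13.68 -6.01]
0.01701299778257517
```

Emit:
drive_tool([
  {"dx": 0, "dy": 0.96, "dz": 0.63, "rx": 0, "ry": 0, "rz": 0, "jaw": 0.1},
  {"dx": 0, "dy": 0.96, "dz": 0.63, "rx": 0, "ry": 0, "rz": 0, "jaw": 0.1},
  {"dx": 0, "dy": 0.96, "dz": 0.63, "rx": 0, "ry": 0, "rz": 0, "jaw": 0.1},
  {"dx": 0, "dy": 0.96, "dz": 0.63, "rx": 0, "ry": 0, "rz": 0, "jaw": 0.1},
  {"dx": 0, "dy": 0.96, "dz": 0.63, "rx": 0, "ry": 0, "rz": 0, "jaw": 0.1},
  {"dx": 0, "dy": 0.96, "dz": 0.63, "rx": 0, "ry": 0, "rz": 0, "jaw": 0.1},
  {"dx": 0, "dy": 0.96, "dz": 0.63, "rx": 0, "ry": 0, "rz": 0, "jaw": 0.1},
  {"dx": 0, "dy": 0.96, "dz": 0.63, "rx": 0, "ry": 0, "rz": 0, "jaw": 0.1},
])

```text
time: 24.9
tcp_pos: [0.6639, 0.0107, 0.3334]
orientation: [[0.001, 0.413, -0.911], [-0.0, -0.911, -0.413], [-1.0, 0.001, -0.001]]
ft_force: [0.0, -0.0, -0.7]
opening: 0.017
```

Emit:
drive_tool([
  {"dx": 0, "dy": 0.96, "dz": 0.63, "rx": 0, "ry": 0, "rz": 0, "jaw": 0.1},
  {"dx": 0, "dy": 0.96, "dz": 0.63, "rx": 0, "ry": 0, "rz": 0, "jaw": 0.1},
  {"dx": 0, "dy": 0.96, "dz": 0.63, "rx": 0, "ry": 0, "rz": 0, "jaw": 0.1},
  {"dx": 0, "dy": 0.96, "dz": 0.63, "rx": 0, "ry": 0, "rz": 0, "jaw": 0.1},
  {"dx": 0, "dy": 0.96, "dz": 0.63, "rx": 0, "ry": 0, "rz": 0, "jaw": 0.1},
  {"dx": 0, "dy": 0, "dz": 0, "rx": 0.9, "ry": 0, "rz": 0, "jaw": 0.1},
  {"dx": 0, "dy": 0, "dz": 0, "rx": 0.9, "ry": 0, "rz": 0, "jaw": 0.1},
  {"dx": 0, "dy": 0, "dz": 0, "rx": 0.9, "ry": 0, "rz": 0, "jaw": 0.1},
])

```text
time: 25.7
tcp_pos: [0.6463, -0.1022, 0.3333]
orientation: [[0.001, 0.138, -0.99], [-0.0, -0.99, -0.138], [-1.0, 0.0, -0.001]]
ft_force: [-0.2, -0.6, 0.2]
opening: 0.0171
```

Emit:
drive_tool([
  {"dx": 0, "dy": 0, "dz": 0, "rx": 0.9, "ry": 0, "rz": 0, "jaw": 0.1},
  {"dx": 0, "dy": 0, "dz": 0, "rx": 0.9, "ry": 0, "rz": 0, "jaw": 0.1},
  {"dx": 0, "dy": 0, "dz": 0, "rx": 0.9, "ry": 0, "rz": 0, "jaw": 0.1},
  {"dx": 0, "dy": 0, "dz": 0, "rx": 0.9, "ry": 0, "rz": 0, "jaw": 0.1},
  {"dx": 0, "dy": 0, "dz": 0, "rx": 0.9, "ry": 0, "rz": 0, "jaw": 0.1},
  {"dx": 0, "dy": 0, "dz": 0, "rx": 0.9, "ry": 0, "rz": 0, "jaw": 0.1},
  {"dx": 0, "dy": 0, "dz": 0, "rx": 0.9, "ry": 0, "rz": 0, "jaw": 0.1},
  {"dx": 0, "dy": 0, "dz": 0, "rx": 0.5, "ry": 0, "rz": 0, "jaw": 0.1},
])

```text
time: 26.5
tcp_pos: [0.6464, -0.1018, 0.3333]
orientation: [[0.001, -0.541, -0.841], [-0.0, -0.841, 0.541], [-1.0, -0.0, -0.001]]
ft_force: [-0.4, -0.3, -0.2]
opening: 0.0166
```

```bash
python3 - <<'E'
from h import *
plan(.647,-.102,.095,-122.6);print(arm.observe()["opening"])
cal,im=snap("wrist","w8.png")
hsv=cv2.cvtColor(im,cv2.COLOR_RGB2HSV);print("held patch",hsv[240:300:20,310:330:5].reshape(-1,3).mean(0),hsv[205:215,318])
E
```

```text
grasp [ 0.6465 -0.1019  0.1783] yaw -122.8 | dx,dy,dz units [ 4.17 -0.01 -0.02] | rx units -0.03 (alt half-turn 29.97) | after turn: [ 4.17 -0.01 -0.02]
0.016634262991556698
held patch [ 16.33333333 122.75       140.41666667] [[ 17 127 147]
 [ 16 124 148]
 [ 16 125 151]
 [ 18 124 148]
 [ 17 124 150]
 [ 17 118 151]
 [ 17 122 151]
 [ 16 128 151]
 [ 17 124 146]
 [ 17 130 147]]
```

Emit:
drive_tool([
  {"dx": 0.85, "dy": 0, "dz": 0, "rx": 0, "ry": 0, "rz": 0, "jaw": 0.1},
  {"dx": 0.85, "dy": 0, "dz": 0, "rx": 0, "ry": 0, "rz": 0, "jaw": 0.1},
  {"dx": 0.85, "dy": 0, "dz": 0, "rx": 0, "ry": 0, "rz": 0, "jaw": 0.1},
  {"dx": 0.85, "dy": 0, "dz": 0, "rx": 0, "ry": 0, "rz": 0, "jaw": 0.1},
  {"dx": 0.75, "dy": 0, "dz": 0, "rx": 0, "ry": 0, "rz": 0, "jaw": 0.1},
  {"dx": 0, "dy": 0, "dz": 0, "rx": 0, "ry": 0, "rz": 0, "jaw": 0.1},
])

```text
time: 27.15
tcp_pos: [0.6465, -0.1019, 0.2476]
orientation: [[-0.001, -0.539, -0.843], [0.0, -0.843, 0.539], [-1.0, 0.0, 0.001]]
ft_force: [0.4, -0.2, -0.5]
opening: 0.0168
```

Emit:
drive_tool([
  {"dx": 0, "dy": 0, "dz": 0, "rx": 0, "ry": 0, "rz": 0, "jaw": 0.42},
  {"dx": 0, "dy": 0, "dz": 0, "rx": 0, "ry": 0, "rz": 0, "jaw": 0.42},
  {"dx": 0, "dy": 0, "dz": 0, "rx": 0, "ry": 0, "rz": 0, "jaw": 0.42},
  {"dx": -1, "dy": 0, "dz": 0, "rx": 0, "ry": 0, "rz": 0, "jaw": 0.42},
  {"dx": -1, "dy": 0, "dz": 0, "rx": 0, "ry": 0, "rz": 0, "jaw": 0.42},
  {"dx": -1, "dy": 0, "dz": 0, "rx": 0, "ry": 0, "rz": 0, "jaw": 0.42},
  {"dx": -1, "dy": 0, "dz": 0, "rx": 0, "ry": 0, "rz": 0, "jaw": 0.42},
  {"dx": -1, "dy": 0, "dz": 0, "rx": 0, "ry": 0, "rz": 0, "jaw": 0.55},
])

```text
time: 27.95
tcp_pos: [0.6464, -0.1015, 0.3495]
orientation: [[-0.0, -0.538, -0.843], [0.001, -0.843, 0.538], [-1.0, -0.001, 0.0]]
ft_force: [0.5, 0.1, -0.7]
opening: 0.0466
```

```bash
python3 - <<'E'
from h import *
cal,im=snap("top","t3.png")
for p in [(.598,.230),(.592,.298)]: print(p);find(cal,im,p,.012,.045)
plan(.5975,.2307,.20,-107)
E
```

```text
(0.598, 0.23)
blob [0.5821 0.2594] 179.0 [20.4 28. ]
(0.592, 0.298)
blob [0.5918 0.3012] 6.6 [24.6 68.8]
grasp [ 0.6483 -0.1019  0.199 ] yaw -122.6 | dx,dy,dz units [ -0.08 -12.65  11.09] | rx units -2.59 (alt half-turn 27.41) | after turn: [ -0.05 -15.16   7.29]
```

Dowel 3 isn't where it was, so it may have been knocked. I'll look.

```bash
python3 - <<'E'
from h import *
im=cv2.imread("pics/t3.png");cv2.imwrite("pics/v8.png",cv2.resize(im[130:270,160:320],(640,560),interpolation=cv2.INTER_CUBIC))
E
```

```text
(no output)
```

View pics/v8.png

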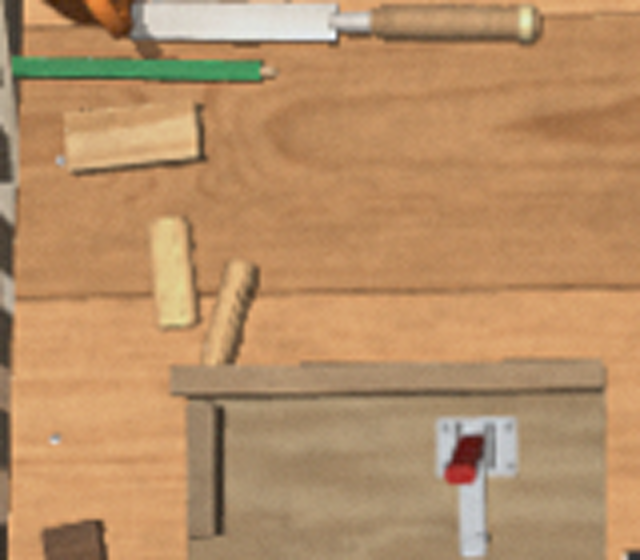

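Dowel 3 now lies close beside the tenon, near the tray wall, from (240,262) to about (218,370) in the crop. I'll move the tenon aside first to make finger room. I'm going above it now.

```bash
python3 - <<'E'
from h import *
cal=arm.calibration("top")
print(pix2w(cal,[[220,195.5],[215,219]],.012))
plan(.610,.301,.20,-84.5)
E
```

```text
[[0.59735555 0.25688372 0.012     ]
 [0.53799878 0.26902311 0.012     ]]
grasp [ 0.6483 -0.1019  0.199 ] yaw -122.6 | dx,dy,dz units [ -0.08 -15.94  12.46] | rx units -6.34 (alt half-turn 23.66) | after turn: [-5.000e-02 -2.023e+01 -2.000e-02]
```

Emit:
drive_tool([
  {"dx": 0, "dy": -0.937, "dz": 0.733, "rx": 0, "ry": 0, "rz": 0, "jaw": 0.45},
  {"dx": 0, "dy": -0.937, "dz": 0.733, "rx": 0, "ry": 0, "rz": 0, "jaw": 0.45},
  {"dx": 0, "dy": -0.937, "dz": 0.733, "rx": 0, "ry": 0, "rz": 0, "jaw": 0.45},
  {"dx": 0, "dy": -0.937, "dz": 0.733, "rx": 0, "ry": 0, "rz": 0, "jaw": 0.45},
  {"dx": 0, "dy": -0.937, "dz": 0.733, "rx": 0, "ry": 0, "rz": 0, "jaw": 0.45},
  {"dx": 0, "dy": -0.937, "dz": 0.733, "rx": 0, "ry": 0, "rz": 0, "jaw": 0.45},
  {"dx": 0, "dy": -0.937, "dz": 0.733, "rx": 0, "ry": 0, "rz": 0, "jaw": 0.45},
  {"dx": 0, "dy": -0.937, "dz": 0.733, "rx": 0, "ry": 0, "rz": 0, "jaw": 0.45},
])

```text
time: 28.8
tcp_pos: [0.628, 0.0889, 0.3481]
orientation: [[-0.001, -0.538, -0.843], [0.001, -0.843, 0.538], [-1.0, -0.0, 0.001]]
ft_force: [-0.2, 0.9, -0.8]
opening: 0.0385
```

Emit:
drive_tool([
  {"dx": 0, "dy": -0.937, "dz": 0.733, "rx": 0, "ry": 0, "rz": 0, "jaw": 0.45},
  {"dx": 0, "dy": -0.937, "dz": 0.733, "rx": 0, "ry": 0, "rz": 0, "jaw": 0.45},
  {"dx": 0, "dy": -0.937, "dz": 0.733, "rx": 0, "ry": 0, "rz": 0, "jaw": 0.45},
  {"dx": 0, "dy": -0.937, "dz": 0.733, "rx": 0, "ry": 0, "rz": 0, "jaw": 0.45},
  {"dx": 0, "dy": -0.937, "dz": 0.733, "rx": 0, "ry": 0, "rz": 0, "jaw": 0.45},
  {"dx": 0, "dy": -0.937, "dz": 0.733, "rx": 0, "ry": 0, "rz": 0, "jaw": 0.45},
  {"dx": 0, "dy": -0.937, "dz": 0.733, "rx": 0, "ry": 0, "rz": 0, "jaw": 0.45},
  {"dx": 0, "dy": -0.937, "dz": 0.733, "rx": 0, "ry": 0, "rz": 0, "jaw": 0.45},
])

```text
time: 29.6
tcp_pos: [0.6099, 0.2783, 0.348]
orientation: [[-0.001, -0.538, -0.843], [0.0, -0.843, 0.538], [-1.0, 0.0, 0.001]]
ft_force: [0.5, 0.8, 0.5]
opening: 0.0384
```

Emit:
drive_tool([
  {"dx": 0, "dy": -0.937, "dz": 0.733, "rx": 0, "ry": 0, "rz": 0, "jaw": 0.45},
  {"dx": 0, "dy": 0, "dz": 0, "rx": -0.9, "ry": 0, "rz": 0, "jaw": 0.45},
  {"dx": 0, "dy": 0, "dz": 0, "rx": -0.9, "ry": 0, "rz": 0, "jaw": 0.45},
  {"dx": 0, "dy": 0, "dz": 0, "rx": -0.9, "ry": 0, "rz": 0, "jaw": 0.45},
  {"dx": 0, "dy": 0, "dz": 0, "rx": -0.9, "ry": 0, "rz": 0, "jaw": 0.45},
  {"dx": 0, "dy": 0, "dz": 0, "rx": -0.9, "ry": 0, "rz": 0, "jaw": 0.45},
  {"dx": 0, "dy": 0, "dz": 0, "rx": -0.9, "ry": 0, "rz": 0, "jaw": 0.45},
  {"dx": 0, "dy": 0, "dz": 0, "rx": -0.9, "ry": 0, "rz": 0, "jaw": 0.45},
])

```text
time: 30.4
tcp_pos: [0.6078, 0.301, 0.3479]
orientation: [[-0.001, 0.095, -0.995], [0.0, -0.995, -0.095], [-1.0, -0.0, 0.001]]
ft_force: [0.3, 0.6, -0.1]
opening: 0.0387
```

```bash
python3 - <<'E'
from h import *
cal,im=snap("wrist","w9.png")
for p,z in [((.593,.301),.013),((.568,.264),.012)]: print(p);find(cal,im,p,z,.045)
plan(.610,.301,.021,-84.5)
print(w2pix(cal,[[.593,.301,.013],[.568,.264,.012]]))
E
```

```text
(0.593, 0.301)
blob [0.5908 0.2914] 166.7 [69.5 77.4]
(0.568, 0.264)
blob [0.5295 0.2709] 92.3 [12.8 33.4]
grasp [0.6076 0.3011 0.193 ] yaw -84.4 | dx,dy,dz units [ 8.6   0.02 -0.13] | rx units 0.01 (alt half-turn -29.99) | after turn: [ 8.6   0.01 -0.12]
[[316.08304377 195.39258735]
 [347.9299678  220.25651562]]
```

View pics/w9.png

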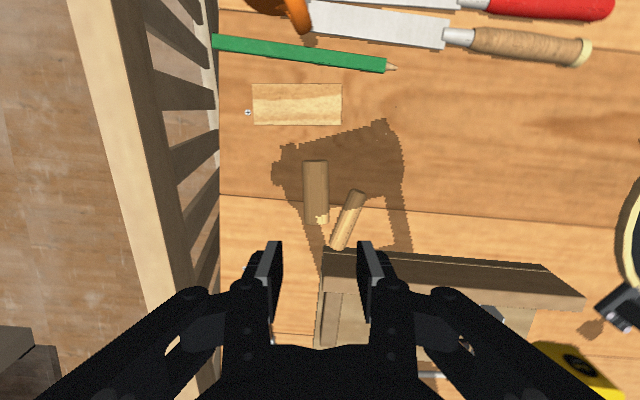

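The tenon spans (303,161) to (330,224). Dowel 3 runs from (356,193) to (338,248), with its lower end near the tray wall.

```bash
python3 - <<'E'
from h import *
cal=arm.calibration("wrist")
P=pix2w(cal,[[303,161],[328,161],[330,223],[305,224]],.014)[:,:2];print("tenon",P,P.mean(0))
t=P[:2].mean(0)-P[2:].mean(0);print(np.degrees(np.arctan2(t[1],t[0])))
D=pix2w(cal,[[356,193],[338,248]],.012)[:,:2];d=D[0]-D[1];print("dowel",D,D.mean(0),np.linalg.norm(d),np.degrees(np.arctan2(d[1],d[0])))
e=t/np.linalg.norm(t);g=P.mean(0)+.018*e;plan(*g,.019,np.degrees(np.arctan2(t[1],t[0]))-90)
E
```

```text
tenon [[0.62818895 0.31761822]
 [0.6306782  0.29241394]
 [0.56377944 0.28302673]
 [0.55997316 0.30979397]] [0.59565494 0.30071321]
7.25947901913539
dowel [[0.59943443 0.2593153 ]
 [0.534032   0.27069737]] [0.56673321 0.26500634] 0.06638546023966155 -9.872380878070034
grasp [0.6076 0.3011 0.193 ] yaw -84.4 | dx,dy,dz units [ 8.7  -0.06 -0.31] | rx units -0.28 (alt half-turn 29.72) | after turn: [ 8.7  -0.06 -0.3 ]
```

Emit:
drive_tool([
  {"dx": 1, "dy": -0.06, "dz": -0.31, "rx": -0.28, "ry": 0, "rz": 0, "jaw": 0.45},
  {"dx": 1, "dy": 0, "dz": 0, "rx": 0, "ry": 0, "rz": 0, "jaw": 0.45},
  {"dx": 1, "dy": 0, "dz": 0, "rx": 0, "ry": 0, "rz": 0, "jaw": 0.45},
  {"dx": 1, "dy": 0, "dz": 0, "rx": 0, "ry": 0, "rz": 0, "jaw": 0.45},
  {"dx": 1, "dy": 0, "dz": 0, "rx": 0, "ry": 0, "rz": 0, "jaw": 0.45},
  {"dx": 1, "dy": 0, "dz": 0, "rx": 0, "ry": 0, "rz": 0, "jaw": 0.45},
  {"dx": 1, "dy": 0, "dz": 0, "rx": 0, "ry": 0, "rz": 0, "jaw": 0.45},
  {"dx": 0.7, "dy": 0, "dz": 0, "rx": 0, "ry": 0, "rz": 0, "jaw": 0.45},
])

```text
time: 31.25
tcp_pos: [0.6131, 0.3023, 0.1911]
orientation: [[-0.004, 0.119, -0.993], [-0.001, -0.993, -0.119], [-1.0, 0.001, 0.004]]
ft_force: [-0.4, -0.9, -0.5]
opening: 0.0382
```

Emit:
drive_tool([
  {"dx": 0.5, "dy": 0, "dz": 0, "rx": 0, "ry": 0, "rz": 0, "jaw": 0.45},
  {"dx": 0.45, "dy": 0, "dz": 0, "rx": 0, "ry": 0, "rz": 0, "jaw": 0.45},
  {"dx": 0, "dy": 0, "dz": 0, "rx": 0, "ry": 0, "rz": 0, "jaw": 0.1},
  {"dx": 0, "dy": 0, "dz": 0, "rx": 0, "ry": 0, "rz": 0, "jaw": 0.1},
  {"dx": 0, "dy": 0, "dz": 0, "rx": 0, "ry": 0, "rz": 0, "jaw": 0.1},
  {"dx": 0, "dy": 0, "dz": 0, "rx": 0, "ry": 0, "rz": 0, "jaw": 0.1},
])

```text
time: 31.85
tcp_pos: [0.6145, 0.3028, 0.1772]
orientation: [[0.002, 0.12, -0.993], [0.001, -0.993, -0.12], [-1.0, -0.0, -0.002]]
ft_force: [0.2, -0.6, 0.4]
opening: 0.0264
```

Emit:
drive_tool([
  {"dx": -1, "dy": 0, "dz": 0, "rx": 0, "ry": 0, "rz": 0, "jaw": 0.1},
  {"dx": -1, "dy": 0, "dz": 0, "rx": 0, "ry": 0, "rz": 0, "jaw": 0.1},
  {"dx": -1, "dy": 0, "dz": 0, "rx": 0, "ry": 0, "rz": 0, "jaw": 0.1},
  {"dx": 0, "dy": 0.9, "dz": -0.2, "rx": 0, "ry": 0, "rz": 0, "jaw": 0.1},
  {"dx": 0, "dy": 0.9, "dz": -0.2, "rx": 0, "ry": 0, "rz": 0, "jaw": 0.1},
  {"dx": 0, "dy": 0.9, "dz": -0.2, "rx": 0, "ry": 0, "rz": 0, "jaw": 0.1},
  {"dx": 0, "dy": 0.9, "dz": -0.2, "rx": 0, "ry": 0, "rz": 0, "jaw": 0.1},
])

```text
time: 32.55
tcp_pos: [0.6387, 0.2307, 0.2344]
orientation: [[-0.002, 0.119, -0.993], [-0.001, -0.993, -0.119], [-1.0, 0.0, 0.003]]
ft_force: [0.2, 0.2, -0.9]
opening: 0.0265
```

Emit:
drive_tool([
  {"dx": 0, "dy": 0.9, "dz": -0.2, "rx": 0, "ry": 0, "rz": 0, "jaw": 0.1},
  {"dx": 0, "dy": 0.9, "dz": -0.2, "rx": 0, "ry": 0, "rz": 0, "jaw": 0.1},
  {"dx": 0.8, "dy": 0, "dz": 0, "rx": 0, "ry": 0, "rz": 0, "jaw": 0.1},
  {"dx": 0.8, "dy": 0, "dz": 0, "rx": 0, "ry": 0, "rz": 0, "jaw": 0.1},
  {"dx": 0.7, "dy": 0, "dz": 0, "rx": 0, "ry": 0, "rz": 0, "jaw": 0.1},
  {"dx": 0.5, "dy": 0, "dz": 0, "rx": 0, "ry": 0, "rz": 0, "jaw": 0.1},
  {"dx": 0, "dy": 0, "dz": 0, "rx": 0, "ry": 0, "rz": 0, "jaw": 0.1},
])

```text
time: 33.25
tcp_pos: [0.6494, 0.1987, 0.1767]
orientation: [[-0.005, 0.121, -0.993], [-0.001, -0.993, -0.121], [-1.0, 0.0, 0.005]]
ft_force: [-0.6, -0.4, 0.2]
opening: 0.0262
```

Emit:
drive_tool([
  {"dx": 0, "dy": 0, "dz": 0, "rx": 0, "ry": 0, "rz": 0, "jaw": 0.55},
  {"dx": 0, "dy": 0, "dz": 0, "rx": 0, "ry": 0, "rz": 0, "jaw": 0.55},
  {"dx": 0, "dy": 0, "dz": 0, "rx": 0, "ry": 0, "rz": 0, "jaw": 0.55},
  {"dx": -1, "dy": 0, "dz": 0, "rx": 0, "ry": 0, "rz": 0, "jaw": 0.55},
  {"dx": -1, "dy": 0, "dz": 0, "rx": 0, "ry": 0, "rz": 0, "jaw": 0.55},
  {"dx": -1, "dy": 0, "dz": 0, "rx": 0, "ry": 0, "rz": 0, "jaw": 0.55},
  {"dx": -1, "dy": 0, "dz": 0, "rx": 0, "ry": 0, "rz": 0, "jaw": 0.55},
  {"dx": -1, "dy": 0, "dz": 0, "rx": 0, "ry": 0, "rz": 0, "jaw": 0.55},
])

```text
time: 34.05
tcp_pos: [0.6509, 0.1982, 0.2819]
orientation: [[0.001, 0.12, -0.993], [0.0, -0.993, -0.12], [-1.0, -0.0, -0.001]]
ft_force: [1.1, -0.9, 0.9]
opening: 0.0474
```

```bash
python3 - <<'E'
from h import *
cal,im=snap("wrist","w10.png");find(cal,im,(.6315,.1965),.013,.045)
c2,i2=snap("top","t4.png")
for p in [(.6315,.1965),(.567,.265)]: print(p);find(c2,i2,p,.012,.045)
plan(.5785,.263,.021,-99.9)
E
```

```text
blob [0.6315 0.1955] 4.0 [26.8 72.3]
(0.6315, 0.1965)
(0.567, 0.265)
grasp [0.6535 0.1988 0.1302] yaw -83.1 | dx,dy,dz units [ 5.43 -3.64  3.38] | rx units 2.80 (alt half-turn -27.20) | after turn: [ 5.46 -2.52  4.25]
```

Emit:
drive_tool([
  {"dx": 0, "dy": -0.91, "dz": 0.845, "rx": 0, "ry": 0, "rz": 0, "jaw": 0.5},
  {"dx": 0, "dy": -0.91, "dz": 0.845, "rx": 0, "ry": 0, "rz": 0, "jaw": 0.5},
  {"dx": 0, "dy": -0.91, "dz": 0.845, "rx": 0, "ry": 0, "rz": 0, "jaw": 0.5},
  {"dx": 0, "dy": -0.91, "dz": 0.845, "rx": 0, "ry": 0, "rz": 0, "jaw": 0.5},
  {"dx": 0, "dy": 0, "dz": 0, "rx": 0.95, "ry": 0, "rz": 0, "jaw": 0.5},
  {"dx": 0, "dy": 0, "dz": 0, "rx": 0.95, "ry": 0, "rz": 0, "jaw": 0.5},
  {"dx": 0, "dy": 0, "dz": 0, "rx": 0.9, "ry": 0, "rz": 0, "jaw": 0.5},
  {"dx": 0, "dy": 0, "dz": 0, "rx": 0, "ry": 0, "rz": 0, "jaw": 0.5},
])

```text
time: 34.95
tcp_pos: [0.5747, 0.2624, 0.2792]
orientation: [[-0.001, -0.172, -0.985], [-0.0, -0.985, 0.172], [-1.0, 0.0, 0.001]]
ft_force: [-0.7, -0.5, -0.7]
opening: 0.0428
```

```bash
python3 - <<'E'
from h import *
cal,im=snap("wrist","w11.png");find(cal,im,(.570,.264),.012,.04)
plan(.5785,.263,.021,-99.9)
print(w2pix(cal,[[.5994,.2593,.012],[.534,.2707,.012]]))
E
```

```text
blob [0.5666 0.2611] 169.2 [30.1 73.1]
grasp [0.5746 0.2623 0.1243] yaw -99.8 | dx,dy,dz units [ 5.16 -0.07 -0.19] | rx units 0.02 (alt half-turn -29.98) | after turn: [ 5.16 -0.07 -0.19]
[[315.39361076 172.80355295]
 [315.57999445 248.17210627]]
```

View pics/w11.png

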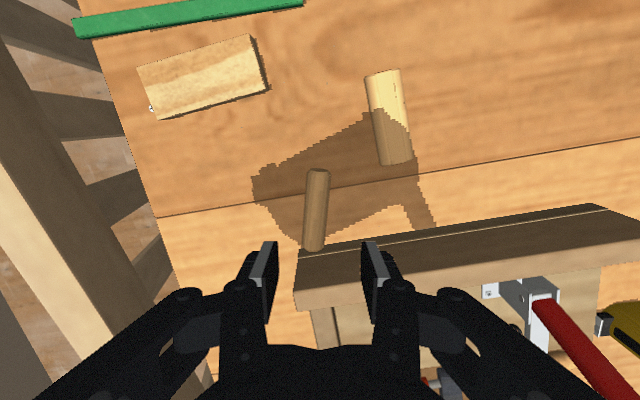

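Dowel 3 is at (318,172)–(313,248) as predicted, with the fingers clear of the tray wall. I'll grasp it.

Emit:
drive_tool([
  {"dx": 0.9, "dy": -0.03, "dz": -0.19, "rx": 0, "ry": 0, "rz": 0, "jaw": 0.5},
  {"dx": 0.9, "dy": 0, "dz": 0, "rx": 0, "ry": 0, "rz": 0, "jaw": 0.5},
  {"dx": 0.9, "dy": 0, "dz": 0, "rx": 0, "ry": 0, "rz": 0, "jaw": 0.5},
  {"dx": 0.9, "dy": 0, "dz": 0, "rx": 0, "ry": 0, "rz": 0, "jaw": 0.5},
  {"dx": 0.8, "dy": 0, "dz": 0, "rx": 0, "ry": 0, "rz": 0, "jaw": 0.5},
  {"dx": 0.75, "dy": 0, "dz": 0, "rx": 0, "ry": 0, "rz": 0, "jaw": 0.5},
  {"dx": 0, "dy": 0, "dz": 0, "rx": 0, "ry": 0, "rz": 0, "jaw": 0.1},
  {"dx": 0, "dy": 0, "dz": 0, "rx": 0, "ry": 0, "rz": 0, "jaw": 0.1},
])

```text
time: 35.8
tcp_pos: [0.5789, 0.2624, 0.1768]
orientation: [[-0.0, -0.172, -0.985], [-0.0, -0.985, 0.172], [-1.0, 0.0, 0.0]]
ft_force: [-0.8, -0.7, 0.1]
opening: 0.0169
```

Emit:
drive_tool([
  {"dx": 0, "dy": 0, "dz": 0, "rx": 0, "ry": 0, "rz": 0, "jaw": 0.1},
  {"dx": 0, "dy": 0, "dz": 0, "rx": 0, "ry": 0, "rz": 0, "jaw": 0.1},
  {"dx": 0, "dy": 0, "dz": 0, "rx": 0, "ry": 0, "rz": 0, "jaw": 0.1},
])

```text
time: 36.1
tcp_pos: [0.5792, 0.2624, 0.1781]
orientation: [[0.002, -0.172, -0.985], [0.0, -0.985, 0.172], [-1.0, -0.001, -0.001]]
ft_force: [-0.0, 0.2, -0.2]
opening: 0.0169
```

Emit:
drive_tool([
  {"dx": -1, "dy": 0, "dz": 0, "rx": 0, "ry": 0, "rz": 0, "jaw": 0.1},
  {"dx": -1, "dy": 0, "dz": 0, "rx": 0, "ry": 0, "rz": 0, "jaw": 0.1},
  {"dx": -1, "dy": 0, "dz": 0, "rx": 0, "ry": 0, "rz": 0, "jaw": 0.1},
  {"dx": -1, "dy": 0, "dz": 0, "rx": 0, "ry": 0, "rz": 0, "jaw": 0.1},
  {"dx": -1, "dy": 0, "dz": 0, "rx": 0, "ry": 0, "rz": 0, "jaw": 0.1},
  {"dx": -1, "dy": 0, "dz": 0, "rx": 0, "ry": 0, "rz": 0, "jaw": 0.1},
  {"dx": -1, "dy": 0, "dz": 0, "rx": 0, "ry": 0, "rz": 0, "jaw": 0.1},
  {"dx": -1, "dy": 0, "dz": 0, "rx": 0, "ry": 0, "rz": 0, "jaw": 0.1},
])

```text
time: 36.9
tcp_pos: [0.5787, 0.2623, 0.3384]
orientation: [[0.001, -0.172, -0.985], [0.0, -0.985, 0.172], [-1.0, -0.0, -0.001]]
ft_force: [-0.2, 0.0, 1.2]
opening: 0.0169
```

```bash
python3 - <<'E'
from h import *
# piece centre sits ~12 mm along +z (tool) from the grasp: shift target so the piece centre is over the window centre
y=np.radians(-122.6);z=np.array([np.sin(y),-np.cos(y)])
g=np.array([.647,-.102])-.012*z;print(g)
plan(*g,.095,-122.6);print(arm.observe()["opening"])
E
```

```text
[ 0.65710943 -0.10846525]
grasp [0.5788 0.2623 0.1834] yaw -99.9 | dx,dy,dz units [ 4.42 17.59 -7.04] | rx units 3.78 (alt half-turn -26.22) | after turn: [  4.42  13.51 -13.29]
0.016947416201324776
```

Emit:
drive_tool([
  {"dx": 0, "dy": 0.977, "dz": -0.391, "rx": 0, "ry": 0, "rz": 0, "jaw": 0.1},
  {"dx": 0, "dy": 0.977, "dz": -0.391, "rx": 0, "ry": 0, "rz": 0, "jaw": 0.1},
  {"dx": 0, "dy": 0.977, "dz": -0.391, "rx": 0, "ry": 0, "rz": 0, "jaw": 0.1},
  {"dx": 0, "dy": 0.977, "dz": -0.391, "rx": 0, "ry": 0, "rz": 0, "jaw": 0.1},
  {"dx": 0, "dy": 0.977, "dz": -0.391, "rx": 0, "ry": 0, "rz": 0, "jaw": 0.1},
  {"dx": 0, "dy": 0.977, "dz": -0.391, "rx": 0, "ry": 0, "rz": 0, "jaw": 0.1},
  {"dx": 0, "dy": 0.977, "dz": -0.391, "rx": 0, "ry": 0, "rz": 0, "jaw": 0.1},
  {"dx": 0, "dy": 0.977, "dz": -0.391, "rx": 0, "ry": 0, "rz": 0, "jaw": 0.1},
])

```text
time: 37.7
tcp_pos: [0.6136, 0.0967, 0.3376]
orientation: [[0.001, -0.172, -0.985], [0.0, -0.985, 0.172], [-1.0, -0.0, -0.001]]
ft_force: [0.6, 0.5, 0.5]
opening: 0.0171
```

Emit:
drive_tool([
  {"dx": 0, "dy": 0.977, "dz": -0.391, "rx": 0, "ry": 0, "rz": 0, "jaw": 0.1},
  {"dx": 0, "dy": 0.977, "dz": -0.391, "rx": 0, "ry": 0, "rz": 0, "jaw": 0.1},
  {"dx": 0, "dy": 0.977, "dz": -0.391, "rx": 0, "ry": 0, "rz": 0, "jaw": 0.1},
  {"dx": 0, "dy": 0.977, "dz": -0.391, "rx": 0, "ry": 0, "rz": 0, "jaw": 0.1},
  {"dx": 0, "dy": 0.977, "dz": -0.391, "rx": 0, "ry": 0, "rz": 0, "jaw": 0.1},
  {"dx": 0, "dy": 0.977, "dz": -0.391, "rx": 0, "ry": 0, "rz": 0, "jaw": 0.1},
  {"dx": 0, "dy": 0.977, "dz": -0.391, "rx": 0, "ry": 0, "rz": 0, "jaw": 0.1},
  {"dx": 0, "dy": 0.977, "dz": -0.391, "rx": 0, "ry": 0, "rz": 0, "jaw": 0.1},
])

```text
time: 38.5
tcp_pos: [0.6484, -0.0681, 0.3375]
orientation: [[0.001, -0.172, -0.985], [-0.0, -0.985, 0.172], [-1.0, 0.0, -0.001]]
ft_force: [0.5, -0.3, -0.0]
opening: 0.0166
```

Emit:
drive_tool([
  {"dx": 0, "dy": 0.977, "dz": -0.391, "rx": 0, "ry": 0, "rz": 0, "jaw": 0.1},
  {"dx": 0, "dy": 0.977, "dz": -0.391, "rx": 0, "ry": 0, "rz": 0, "jaw": 0.1},
  {"dx": 0, "dy": 0, "dz": 0, "rx": 0.95, "ry": 0, "rz": 0, "jaw": 0.1},
  {"dx": 0, "dy": 0, "dz": 0, "rx": 0.95, "ry": 0, "rz": 0, "jaw": 0.1},
  {"dx": 0, "dy": 0, "dz": 0, "rx": 0.95, "ry": 0, "rz": 0, "jaw": 0.1},
  {"dx": 0, "dy": 0, "dz": 0, "rx": 0.95, "ry": 0, "rz": 0, "jaw": 0.1},
  {"dx": 0, "dy": 0, "dz": 0, "rx": 0, "ry": 0, "rz": 0, "jaw": 0.1},
])

```text
time: 39.2
tcp_pos: [0.6572, -0.1091, 0.3371]
orientation: [[-0.0, -0.54, -0.841], [-0.0, -0.841, 0.54], [-1.0, 0.0, 0.0]]
ft_force: [0.3, -0.4, -0.4]
opening: 0.0168
```

```bash
python3 - <<'E'
from h import *
plan(.6571,-.1085,.095,-122.6);print(arm.observe()["opening"])
cal,im=snap("wrist","w12.png")
h=cv2.cvtColor(im,cv2.COLOR_RGB2HSV);h0=cv2.cvtColor(cv2.imread("pics/w8.png"),cv2.COLOR_BGR2HSV)
col=lambda q:[int(r) for r in range(150,340,8) if 8<q[r,318,0]<25 and q[r,318,1]>80 and q[r,318,2]>90]
print(col(h0),col(h))
E
```

```text
grasp [ 0.6572 -0.1091  0.1821] yaw -122.7 | dx,dy,dz units [ 4.35 -0.02  0.02] | rx units -0.02 (alt half-turn 29.98) | after turn: [ 4.35 -0.02  0.02]
0.016753021934213172
[206, 214, 222, 230, 238, 246, 254, 262, 270, 278, 286, 294, 302, 310, 318, 326] [230, 238, 246, 254, 262, 270, 278, 286, 294, 302, 310, 318, 326, 334]
```

Emit:
drive_tool([
  {"dx": 0.9, "dy": 0, "dz": 0, "rx": 0, "ry": 0, "rz": 0, "jaw": 0.1},
  {"dx": 0.9, "dy": 0, "dz": 0, "rx": 0, "ry": 0, "rz": 0, "jaw": 0.1},
  {"dx": 0.9, "dy": 0, "dz": 0, "rx": 0, "ry": 0, "rz": 0, "jaw": 0.1},
  {"dx": 0.9, "dy": 0, "dz": 0, "rx": 0, "ry": 0, "rz": 0, "jaw": 0.1},
  {"dx": 0.6, "dy": 0, "dz": 0, "rx": 0, "ry": 0, "rz": 0, "jaw": 0.1},
  {"dx": 0, "dy": 0, "dz": 0, "rx": 0, "ry": 0, "rz": 0, "jaw": 0.1},
])

```text
time: 39.85
tcp_pos: [0.6559, -0.108, 0.2493]
orientation: [[-0.006, -0.54, -0.842], [0.002, -0.842, 0.54], [-1.0, 0.002, 0.006]]
ft_force: [0.1, 0.6, -0.5]
opening: 0.0168
```

Emit:
drive_tool([
  {"dx": 0, "dy": 0, "dz": 0, "rx": 0, "ry": 0, "rz": 0, "jaw": 0.42},
  {"dx": 0, "dy": 0, "dz": 0, "rx": 0, "ry": 0, "rz": 0, "jaw": 0.42},
  {"dx": 0, "dy": 0, "dz": 0, "rx": 0, "ry": 0, "rz": 0, "jaw": 0.42},
  {"dx": -1, "dy": 0, "dz": 0, "rx": 0, "ry": 0, "rz": 0, "jaw": 0.42},
  {"dx": -1, "dy": 0, "dz": 0, "rx": 0, "ry": 0, "rz": 0, "jaw": 0.42},
  {"dx": -1, "dy": 0, "dz": 0, "rx": 0, "ry": 0, "rz": 0, "jaw": 0.42},
  {"dx": -1, "dy": 0, "dz": 0, "rx": 0, "ry": 0, "rz": 0, "jaw": 0.42},
  {"dx": -1, "dy": 0, "dz": 0, "rx": 0, "ry": 0, "rz": 0, "jaw": 0.55},
])

```text
time: 40.65
tcp_pos: [0.6571, -0.1084, 0.3551]
orientation: [[0.002, -0.54, -0.841], [-0.0, -0.841, 0.54], [-1.0, -0.001, -0.002]]
ft_force: [-0.8, -0.5, 0.0]
opening: 0.0467
```

```bash
python3 - <<'E'
from h import *
plan(.606,-.166,.133,-122.6)
cal,im=snap("top","t5.png")
find(cal,im,(.6315,.1955),.012,.045)
snap("wrist","w13.png")
E
```

```text
grasp [ 0.6573 -0.1084  0.2001] yaw -122.7 | dx,dy,dz units [3.35 3.81 0.61] | rx units -0.02 (alt half-turn 29.98) | after turn: [3.36 3.81 0.61]
blob [0.6283 0.1947] 0.3 [22.9 67.3]
```

```bash
python3 - <<'E'
from h import *
a=cv2.imread("pics/w13.png");b=cv2.imread("pics/t5.png")[110:260,320:470]
a=cv2.convertScaleAbs(a,alpha=1.5)
o=np.zeros((400,800,3),np.uint8);o[:320,:400]=cv2.resize(a[100:400,150:525],(400,320));o[:400,400:]=cv2.resize(cv2.convertScaleAbs(b,alpha=1.5),(400,400));cv2.imwrite("pics/v9.png",o)
E
```

```text
(no output)
```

View pics/v9.png

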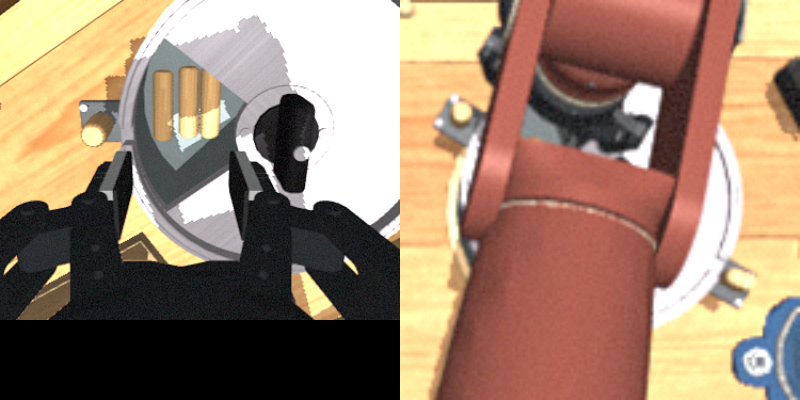

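The three dowels lie side by side on the compartment floor. Now I'll grip the handle and turn 180° counter-clockwise.

Emit:
drive_tool([
  {"dx": 0, "dy": 0.95, "dz": 0.15, "rx": 0, "ry": 0, "rz": 0, "jaw": 0.6},
  {"dx": 0, "dy": 0.95, "dz": 0.15, "rx": 0, "ry": 0, "rz": 0, "jaw": 0.6},
  {"dx": 0, "dy": 0.95, "dz": 0.15, "rx": 0, "ry": 0, "rz": 0, "jaw": 0.6},
  {"dx": 0, "dy": 0.95, "dz": 0.15, "rx": 0, "ry": 0, "rz": 0, "jaw": 0.6},
  {"dx": 0.85, "dy": 0, "dz": 0, "rx": 0, "ry": 0, "rz": 0, "jaw": 0.6},
  {"dx": 0.85, "dy": 0, "dz": 0, "rx": 0, "ry": 0, "rz": 0, "jaw": 0.6},
  {"dx": 0.85, "dy": 0, "dz": 0, "rx": 0, "ry": 0, "rz": 0, "jaw": 0.6},
  {"dx": 0.75, "dy": 0, "dz": 0, "rx": 0, "ry": 0, "rz": 0, "jaw": 0.6},
])

```text
time: 41.55
tcp_pos: [0.6055, -0.1653, 0.2841]
orientation: [[-0.003, -0.54, -0.842], [0.001, -0.842, 0.54], [-1.0, 0.0, 0.003]]
ft_force: [-0.2, -0.4, -0.1]
opening: 0.0509
```

Emit:
drive_tool([
  {"dx": 0, "dy": 0, "dz": 0, "rx": 0, "ry": 0, "rz": 0, "jaw": 0.05},
  {"dx": 0, "dy": 0, "dz": 0, "rx": 0, "ry": 0, "rz": 0, "jaw": 0.05},
  {"dx": 0, "dy": 0, "dz": 0, "rx": 0, "ry": 0, "rz": 0, "jaw": 0.05},
  {"dx": 0, "dy": 0, "dz": 0, "rx": 0, "ry": 0, "rz": 0, "jaw": 0.05},
  {"dx": 0, "dy": 0, "dz": 0, "rx": 0, "ry": 0, "rz": 0, "jaw": 0.05},
])

```text
time: 42.05
tcp_pos: [0.6047, -0.165, 0.2826]
orientation: [[-0.005, -0.54, -0.842], [0.003, -0.842, 0.54], [-1.0, 0.0, 0.006]]
ft_force: [5.5, -0.5, -26.7]
opening: 0.0436
```

Emit:
drive_tool([
  {"dx": 0, "dy": 0, "dz": 0, "rx": -0.95, "ry": 0, "rz": 0, "jaw": 0.05},
  {"dx": 0, "dy": 0, "dz": 0, "rx": -0.95, "ry": 0, "rz": 0, "jaw": 0.05},
  {"dx": 0, "dy": 0, "dz": 0, "rx": -0.95, "ry": 0, "rz": 0, "jaw": 0.05},
  {"dx": 0, "dy": 0, "dz": 0, "rx": -0.95, "ry": 0, "rz": 0, "jaw": 0.05},
  {"dx": 0, "dy": 0, "dz": 0, "rx": -0.95, "ry": 0, "rz": 0, "jaw": 0.05},
  {"dx": 0, "dy": 0, "dz": 0, "rx": -0.95, "ry": 0, "rz": 0, "jaw": 0.05},
  {"dx": 0, "dy": 0, "dz": 0, "rx": -0.95, "ry": 0, "rz": 0, "jaw": 0.05},
  {"dx": 0, "dy": 0, "dz": 0, "rx": -0.95, "ry": 0, "rz": 0, "jaw": 0.05},
])

```text
time: 42.85
tcp_pos: [0.6044, -0.1664, 0.2827]
orientation: [[-0.005, 0.226, -0.974], [-0.001, -0.974, -0.226], [-1.0, 0.0, 0.006]]
ft_force: [4.5, -6.8, -28.8]
opening: 0.0435
```

Emit:
drive_tool([
  {"dx": 0, "dy": 0, "dz": 0, "rx": -0.95, "ry": 0, "rz": 0, "jaw": 0.05},
  {"dx": 0, "dy": 0, "dz": 0, "rx": -0.95, "ry": 0, "rz": 0, "jaw": 0.05},
  {"dx": 0, "dy": 0, "dz": 0, "rx": -0.95, "ry": 0, "rz": 0, "jaw": 0.05},
  {"dx": 0, "dy": 0, "dz": 0, "rx": -0.95, "ry": 0, "rz": 0, "jaw": 0.05},
  {"dx": 0, "dy": 0, "dz": 0, "rx": -0.95, "ry": 0, "rz": 0, "jaw": 0.05},
  {"dx": 0, "dy": 0, "dz": 0, "rx": -0.95, "ry": 0, "rz": 0, "jaw": 0.05},
  {"dx": 0, "dy": 0, "dz": 0, "rx": -0.95, "ry": 0, "rz": 0, "jaw": 0.05},
  {"dx": 0, "dy": 0, "dz": 0, "rx": -0.95, "ry": 0, "rz": 0, "jaw": 0.05},
])

```text
time: 43.65
tcp_pos: [0.605, -0.1676, 0.2827]
orientation: [[-0.002, 0.854, -0.52], [-0.005, -0.52, -0.854], [-1.0, 0.001, 0.005]]
ft_force: [10.3, -12.4, -32.7]
opening: 0.0432
```

Emit:
drive_tool([
  {"dx": 0, "dy": 0, "dz": 0, "rx": -0.95, "ry": 0, "rz": 0, "jaw": 0.05},
  {"dx": 0, "dy": 0, "dz": 0, "rx": -0.95, "ry": 0, "rz": 0, "jaw": 0.05},
  {"dx": 0, "dy": 0, "dz": 0, "rx": -0.95, "ry": 0, "rz": 0, "jaw": 0.05},
  {"dx": 0, "dy": 0, "dz": 0, "rx": -0.95, "ry": 0, "rz": 0, "jaw": 0.05},
  {"dx": 0, "dy": 0, "dz": 0, "rx": -0.95, "ry": 0, "rz": 0, "jaw": 0.05},
  {"dx": 0, "dy": 0, "dz": 0, "rx": -0.95, "ry": 0, "rz": 0, "jaw": 0.05},
  {"dx": 0, "dy": 0, "dz": 0, "rx": -0.95, "ry": 0, "rz": 0, "jaw": 0.05},
  {"dx": 0, "dy": 0, "dz": 0, "rx": -0.95, "ry": 0, "rz": 0, "jaw": 0.05},
])

```text
time: 44.45
tcp_pos: [0.606, -0.1677, 0.2828]
orientation: [[0.004, 0.969, 0.246], [-0.006, 0.246, -0.969], [-1.0, 0.003, 0.007]]
ft_force: [17.6, -13.4, -36.8]
opening: 0.0429
```

Emit:
drive_tool([
  {"dx": 0, "dy": 0, "dz": 0, "rx": -0.95, "ry": 0, "rz": 0, "jaw": 0.05},
  {"dx": 0, "dy": 0, "dz": 0, "rx": -0.95, "ry": 0, "rz": 0, "jaw": 0.05},
  {"dx": 0, "dy": 0, "dz": 0, "rx": -0.95, "ry": 0, "rz": 0, "jaw": 0.05},
  {"dx": 0, "dy": 0, "dz": 0, "rx": -0.95, "ry": 0, "rz": 0, "jaw": 0.05},
  {"dx": 0, "dy": 0, "dz": 0, "rx": -0.95, "ry": 0, "rz": 0, "jaw": 0.05},
  {"dx": 0, "dy": 0, "dz": 0, "rx": -0.95, "ry": 0, "rz": 0, "jaw": 0.05},
  {"dx": 0, "dy": 0, "dz": 0, "rx": -0.95, "ry": 0, "rz": 0, "jaw": 0.05},
  {"dx": 0, "dy": 0, "dz": 0, "rx": -0.6, "ry": 0, "rz": 0, "jaw": 0.05},
])

```text
time: 45.25
tcp_pos: [0.6069, -0.1669, 0.2829]
orientation: [[0.009, 0.534, 0.845], [-0.004, 0.845, -0.534], [-1.0, 0.001, 0.009]]
ft_force: [22.9, -9.1, -39.1]
opening: 0.0433
```

```bash
python3 - <<'E'
from h import *
plan(.606,-.166,.133,57.2);s=arm.observe();print(s["opening"],s["ft_torque"],s["qpos"])
E
```

```text
grasp [ 0.6083 -0.1675  0.1279] yaw 57.7 | dx,dy,dz units [-0.26  0.   -0.13] | rx units 0.08 (alt half-turn -29.92) | after turn: [-0.26  0.   -0.14]
0.04334099939533321 [-1.61813526 -3.89511673 -0.20044123] [-3.86450042e-01  1.62080031e-01  1.70541124e+00 -2.42664339e-04
  1.26465130e+00 -1.39356584e+00]
```

The jaws stopped at 43 mm. They went in 7 mm lower than the first time and caught on the window edge or hub rather than the bar. I'll open, rise and look.

Emit:
drive_tool([
  {"dx": 0, "dy": 0, "dz": 0, "rx": 0, "ry": 0, "rz": 0, "jaw": 0.6},
  {"dx": 0, "dy": 0, "dz": 0, "rx": 0, "ry": 0, "rz": 0, "jaw": 0.6},
  {"dx": 0, "dy": 0, "dz": 0, "rx": 0, "ry": 0, "rz": 0, "jaw": 0.6},
])

```text
time: 45.55
tcp_pos: [0.607, -0.1662, 0.291]
orientation: [[0.005, 0.536, 0.844], [-0.002, 0.844, -0.536], [-1.0, 0.001, 0.005]]
ft_force: [0.2, -0.8, 0.3]
opening: 0.0512
```

Emit:
drive_tool([
  {"dx": -0.5, "dy": 0, "dz": 0, "rx": 0, "ry": 0, "rz": 0, "jaw": 0.6},
  {"dx": -1, "dy": 0, "dz": 0, "rx": 0, "ry": 0, "rz": 0, "jaw": 0.6},
  {"dx": -1, "dy": 0, "dz": 0, "rx": 0, "ry": 0, "rz": 0, "jaw": 0.6},
  {"dx": -1, "dy": 0, "dz": 0, "rx": 0, "ry": 0, "rz": 0, "jaw": 0.6},
  {"dx": -1, "dy": 0, "dz": 0, "rx": 0, "ry": 0, "rz": 0, "jaw": 0.6},
])

```text
time: 46.05
tcp_pos: [0.6059, -0.1658, 0.3805]
orientation: [[0.003, 0.536, 0.844], [-0.001, 0.844, -0.536], [-1.0, 0.0, 0.003]]
ft_force: [0.5, -0.1, 1.3]
opening: 0.0512
```

```bash
python3 - <<'E'
from h import *
plan(.606,-.166,.133,57.2)
snap("wrist","w14.png");cal=arm.calibration("wrist")
im=cv2.imread("pics/w14.png");g=cv2.cvtColor(im,cv2.COLOR_BGR2HSV)
# angular profile of the cover at r=95 mm, z=.108 : steel is bright, window dark/greenish
for a in range(-180,180,10):
    q=w2pix(cal,[[.606+.095*np.cos(np.radians(a)),-.166+.095*np.sin(np.radians(a)),.108]])[0]
    u,v=int(q[0]),int(q[1])
    print(a,(u,v),im[v-2:v+3,u-2:u+3].reshape(-1,3).mean(0).round().astype(int) if 3<u<636 and 3<v<396 else None,end="; ")
E
```

```text
grasp [ 0.6063 -0.1659  0.2255] yaw 57.6 | dx,dy,dz units [ 4.63 -0.01 -0.02] | rx units 0.07 (alt half-turn -29.93) | after turn: [ 4.63 -0.01 -0.01]
-180 (253, 92) [139 135 139]; -170 (237, 106) [223 218 224]; -160 (224, 122) [133 129 134]; -150 (214, 140) [48 47 43]; -140 (208, 159) [46 46 43]; -130 (206, 178) [47 47 43]; -120 (208, 197) [47 47 44]; -110 (212, 215) [48 48 44]; -100 (220, 231) [48 48 45]; -90 (230, 246) [51 51 47]; -80 (242, 259) [19 19 16]; -70 (256, 270) [13 12 13]; -60 (272, 279) [203 197 204]; -50 (288, 285) [213 207 215]; -40 (305, 288) [210 205 212]; -30 (323, 289) [209 203 211]; -20 (340, 287) [213 208 216]; -10 (357, 282) [208 202 210]; 0 (373, 275) [13 12 13]; 10 (388, 266) [70 72 70]; 20 (402, 254) [201 195 202]; 30 (413, 240) [208 203 210]; 40 (422, 224) [207 201 209]; 50 (428, 206) [212 206 214]; 60 (431, 188) [214 209 216]; 70 (431, 169) [218 212 220]; 80 (427, 150) [221 216 222]; 90 (419, 131) [231 227 232]; 100 (408, 114) [232 228 233]; 110 (394, 99) [241 237 241]; 120 (377, 87) [244 243 242]; 130 (357, 78) [236 235 234]; 140 (336, 73) [149 144 149]; 150 (314, 72) [147 143 147]; 160 (292, 75) [146 142 147]; 170 (271, 82) [145 140 145];
```

The cover did turn with the gripper. I'll measure the window edges more finely.

```bash
python3 - <<'E'
from h import *
cal=arm.calibration("wrist");g=cv2.imread("pics/w14.png",0)
for r in(.06,.085,.1):
    L=[]
    for a in range(-170,-70,2):
        u,v=w2pix(cal,[[.606+r*np.cos(np.radians(a)),-.166+r*np.sin(np.radians(a)),.108]])[0].astype(int)
        L.append((a,int(g[v,u])))
    print(r,L)
# handle bar direction
print(w2pix(cal,[[.606,-.166,.142]]))
plan(.6315,.1955,.20,94-0)
plan(.6315,.1955,.20,92)
E
```

```text
0.06 [(-170, 239), (-168, 237), (-166, 235), (-164, 235), (-162, 237), (-160, 234), (-158, 236), (-156, 238), (-154, 90), (-152, 95), (-150, 92), (-148, 94), (-146, 92), (-144, 94), (-142, 89), (-140, 156), (-138, 161), (-136, 158), (-134, 140), (-132, 156), (-130, 159), (-128, 137), (-126, 137), (-124, 145), (-122, 147), (-120, 161), (-118, 163), (-116, 147), (-114, 157), (-112, 152), (-110, 160), (-108, 145), (-106, 161), (-104, 144), (-102, 159), (-100, 155), (-98, 161), (-96, 159), (-94, 92), (-92, 94), (-90, 95), (-88, 50), (-86, 50), (-84, 50), (-82, 48), (-80, 71), (-78, 133), (-76, 128), (-74, 127), (-72, 130)]
0.085 [(-170, 230), (-168, 230), (-166, 228), (-164, 228), (-162, 124), (-160, 133), (-158, 135), (-156, 167), (-154, 161), (-152, 162), (-150, 162), (-148, 160), (-146, 157), (-144, 156), (-142, 155), (-140, 163), (-138, 160), (-136, 160), (-134, 157), (-132, 118), (-130, 104), (-128, 68), (-126, 54), (-124, 44), (-122, 44), (-120, 44), (-118, 48), (-116, 44), (-114, 43), (-112, 47), (-110, 46), (-108, 45), (-106, 51), (-104, 51), (-102, 45), (-100, 52), (-98, 50), (-
[... 370 characters left out ...]
-134, 43), (-132, 43), (-130, 43), (-128, 44), (-126, 45), (-124, 44), (-122, 45), (-120, 48), (-118, 46), (-116, 43), (-114, 46), (-112, 45), (-110, 44), (-108, 46), (-106, 50), (-104, 45), (-102, 51), (-100, 47), (-98, 46), (-96, 48), (-94, 45), (-92, 46), (-90, 50), (-88, 48), (-86, 48), (-84, 50), (-82, 31), (-80, 19), (-78, 13), (-76, 72), (-74, 71), (-72, 71)]
[[319.38326678 206.12294484]]
grasp [ 0.6081 -0.1666  0.2301] yaw 57.6 | dx,dy,dz units [ 1.45 15.91 -8.73] | rx units -6.07 (alt half-turn 23.93) | after turn: [ 1.5  17.98  2.43]
grasp [ 0.6081 -0.1666  0.2301] yaw 57.6 | dx,dy,dz units [ 1.45 15.91 -8.73] | rx units -5.73 (alt half-turn 24.27) | after turn: [ 1.5  18.05  1.8 ]
```

The window is centred at about −118°, within 5° of the tenon compartment's middle (−123°), which is good enough to load. Now the tenon.

Emit:
drive_tool([
  {"dx": 0, "dy": 0.936, "dz": -0.514, "rx": 0, "ry": 0, "rz": 0, "jaw": 0.55},
  {"dx": 0, "dy": 0.936, "dz": -0.514, "rx": 0, "ry": 0, "rz": 0, "jaw": 0.55},
  {"dx": 0, "dy": 0.936, "dz": -0.514, "rx": 0, "ry": 0, "rz": 0, "jaw": 0.55},
  {"dx": 0, "dy": 0.936, "dz": -0.514, "rx": 0, "ry": 0, "rz": 0, "jaw": 0.55},
  {"dx": 0, "dy": 0.936, "dz": -0.514, "rx": 0, "ry": 0, "rz": 0, "jaw": 0.55},
  {"dx": 0, "dy": 0.936, "dz": -0.514, "rx": 0, "ry": 0, "rz": 0, "jaw": 0.55},
  {"dx": 0, "dy": 0.936, "dz": -0.514, "rx": 0, "ry": 0, "rz": 0, "jaw": 0.55},
  {"dx": 0, "dy": 0.936, "dz": -0.514, "rx": 0, "ry": 0, "rz": 0, "jaw": 0.55},
])

```text
time: 46.9
tcp_pos: [0.6166, 0.0056, 0.3785]
orientation: [[0.002, 0.536, 0.844], [-0.0, 0.844, -0.536], [-1.0, 0.001, 0.002]]
ft_force: [0.4, -0.4, -0.2]
opening: 0.047
```

Emit:
drive_tool([
  {"dx": 0, "dy": 0.936, "dz": -0.514, "rx": 0, "ry": 0, "rz": 0, "jaw": 0.55},
  {"dx": 0, "dy": 0.936, "dz": -0.514, "rx": 0, "ry": 0, "rz": 0, "jaw": 0.55},
  {"dx": 0, "dy": 0.936, "dz": -0.514, "rx": 0, "ry": 0, "rz": 0, "jaw": 0.55},
  {"dx": 0, "dy": 0.936, "dz": -0.514, "rx": 0, "ry": 0, "rz": 0, "jaw": 0.55},
  {"dx": 0, "dy": 0.936, "dz": -0.514, "rx": 0, "ry": 0, "rz": 0, "jaw": 0.55},
  {"dx": 0, "dy": 0.936, "dz": -0.514, "rx": 0, "ry": 0, "rz": 0, "jaw": 0.55},
  {"dx": 0, "dy": 0.936, "dz": -0.514, "rx": 0, "ry": 0, "rz": 0, "jaw": 0.55},
  {"dx": 0, "dy": 0.936, "dz": -0.514, "rx": 0, "ry": 0, "rz": 0, "jaw": 0.55},
])

```text
time: 47.7
tcp_pos: [0.6274, 0.1762, 0.3785]
orientation: [[0.002, 0.536, 0.844], [0.0, 0.844, -0.536], [-1.0, 0.001, 0.001]]
ft_force: [0.6, -0.5, 0.1]
opening: 0.0469
```

Emit:
drive_tool([
  {"dx": 0, "dy": 0.936, "dz": -0.514, "rx": 0, "ry": 0, "rz": 0, "jaw": 0.55},
  {"dx": 0, "dy": 0, "dz": 0, "rx": -0.85, "ry": 0, "rz": 0, "jaw": 0.55},
  {"dx": 0, "dy": 0, "dz": 0, "rx": -0.85, "ry": 0, "rz": 0, "jaw": 0.55},
  {"dx": 0, "dy": 0, "dz": 0, "rx": -0.85, "ry": 0, "rz": 0, "jaw": 0.55},
  {"dx": 0, "dy": 0, "dz": 0, "rx": -0.85, "ry": 0, "rz": 0, "jaw": 0.55},
  {"dx": 0, "dy": 0, "dz": 0, "rx": -0.85, "ry": 0, "rz": 0, "jaw": 0.55},
  {"dx": 0, "dy": 0, "dz": 0, "rx": -0.85, "ry": 0, "rz": 0, "jaw": 0.55},
  {"dx": 0, "dy": 0, "dz": 0, "rx": -0.85, "ry": 0, "rz": 0, "jaw": 0.55},
])

```text
time: 48.5
tcp_pos: [0.6288, 0.1966, 0.3785]
orientation: [[0.002, -0.061, 0.998], [0.0, 0.998, 0.061], [-1.0, 0.0, 0.002]]
ft_force: [0.7, 0.7, -0.4]
opening: 0.0469
```

```bash
python3 - <<'E'
from h import *
cal,im=snap("wrist","w15.png")
for rad in(.045,.055):
    r=find(cal,im,(.6315,.1955),.013,rad)
plan(.6315,.1955,.020,93)
if r: q=r[0];plan(*q[0],.020,(q[1]+90 if q[1]<90 else q[1]-90))
E
```

```text
blob [0.6296 0.196 ] 3.6 [27.8 69.5]
blob [0.6296 0.196 ] 3.6 [27.8 69.5]
grasp [0.6291 0.1966 0.2235] yaw 93.6 | dx,dy,dz units [10.17 -0.07  0.1 ] | rx units 0.11 (alt half-turn -29.89) | after turn: [10.17 -0.06  0.12]
grasp [0.6291 0.1966 0.2235] yaw 93.6 | dx,dy,dz units [ 1.017e+01 -4.000e-02  1.000e-02] | rx units 0.01 (alt half-turn -29.99) | after turn: [10.17 -0.03  0.02]
```

Well aligned. I'll descend and grip.

Emit:
drive_tool([
  {"dx": 1, "dy": -0.04, "dz": 0.05, "rx": 0, "ry": 0, "rz": 0, "jaw": 0.55},
  {"dx": 1, "dy": 0, "dz": 0, "rx": 0, "ry": 0, "rz": 0, "jaw": 0.55},
  {"dx": 1, "dy": 0, "dz": 0, "rx": 0, "ry": 0, "rz": 0, "jaw": 0.55},
  {"dx": 1, "dy": 0, "dz": 0, "rx": 0, "ry": 0, "rz": 0, "jaw": 0.55},
  {"dx": 1, "dy": 0, "dz": 0, "rx": 0, "ry": 0, "rz": 0, "jaw": 0.55},
  {"dx": 1, "dy": 0, "dz": 0, "rx": 0, "ry": 0, "rz": 0, "jaw": 0.55},
  {"dx": 1, "dy": 0, "dz": 0, "rx": 0, "ry": 0, "rz": 0, "jaw": 0.55},
  {"dx": 1, "dy": 0, "dz": 0, "rx": 0, "ry": 0, "rz": 0, "jaw": 0.55},
])

```text
time: 49.35
tcp_pos: [0.6302, 0.1959, 0.2175]
orientation: [[0.002, -0.056, 0.998], [0.0, 0.998, 0.056], [-1.0, 0.0, 0.002]]
ft_force: [-0.7, -0.3, 0.7]
opening: 0.0468
```

Emit:
drive_tool([
  {"dx": 0.8, "dy": 0, "dz": 0, "rx": 0, "ry": 0, "rz": 0, "jaw": 0.55},
  {"dx": 0.7, "dy": 0, "dz": 0, "rx": 0, "ry": 0, "rz": 0, "jaw": 0.55},
  {"dx": 0.6, "dy": 0, "dz": 0, "rx": 0, "ry": 0, "rz": 0, "jaw": 0.55},
  {"dx": 0, "dy": 0, "dz": 0, "rx": 0, "ry": 0, "rz": 0, "jaw": 0.2},
  {"dx": 0, "dy": 0, "dz": 0, "rx": 0, "ry": 0, "rz": 0, "jaw": 0.2},
  {"dx": 0, "dy": 0, "dz": 0, "rx": 0, "ry": 0, "rz": 0, "jaw": 0.2},
  {"dx": 0, "dy": 0, "dz": 0, "rx": 0, "ry": 0, "rz": 0, "jaw": 0.2},
])

```text
time: 50.05
tcp_pos: [0.6304, 0.1959, 0.1763]
orientation: [[0.002, -0.057, 0.998], [0.0, 0.998, 0.057], [-1.0, 0.0, 0.002]]
ft_force: [1.0, 0.4, -0.5]
opening: 0.0263
```

Emit:
drive_tool([
  {"dx": -1, "dy": 0, "dz": 0, "rx": 0, "ry": 0, "rz": 0, "jaw": 0.2},
  {"dx": -1, "dy": 0, "dz": 0, "rx": 0, "ry": 0, "rz": 0, "jaw": 0.2},
  {"dx": -1, "dy": 0, "dz": 0, "rx": 0, "ry": 0, "rz": 0, "jaw": 0.2},
  {"dx": -1, "dy": 0, "dz": 0, "rx": 0, "ry": 0, "rz": 0, "jaw": 0.2},
  {"dx": -1, "dy": 0, "dz": 0, "rx": 0, "ry": 0, "rz": 0, "jaw": 0.2},
  {"dx": -1, "dy": 0, "dz": 0, "rx": 0, "ry": 0, "rz": 0, "jaw": 0.2},
  {"dx": -1, "dy": 0, "dz": 0, "rx": 0, "ry": 0, "rz": 0, "jaw": 0.2},
  {"dx": -1, "dy": 0, "dz": 0, "rx": 0, "ry": 0, "rz": 0, "jaw": 0.2},
])

```text
time: 50.85
tcp_pos: [0.6298, 0.1958, 0.3367]
orientation: [[0.001, -0.057, 0.998], [0.0, 0.998, 0.057], [-1.0, 0.0, 0.001]]
ft_force: [0.1, 0.4, -0.0]
opening: 0.0262
```

```bash
python3 - <<'E'
from h import *
a=np.radians(-119.5);print(arm.observe()["opening"])
plan(.606+.077*np.cos(a),-.166+.077*np.sin(a),.095,60.5)
E
```

```text
0.026167861611929154
grasp [0.63   0.1958 0.1817] yaw 93.3 | dx,dy,dz units [  4.33 -21.23  -4.33] | rx units 5.47 (alt half-turn -24.53) | after turn: [  4.33 -20.19   7.86]
```

Emit:
drive_tool([
  {"dx": 0, "dy": -0.965, "dz": -0.197, "rx": 0, "ry": 0, "rz": 0, "jaw": 0.2},
  {"dx": 0, "dy": -0.965, "dz": -0.197, "rx": 0, "ry": 0, "rz": 0, "jaw": 0.2},
  {"dx": 0, "dy": -0.965, "dz": -0.197, "rx": 0, "ry": 0, "rz": 0, "jaw": 0.2},
  {"dx": 0, "dy": -0.965, "dz": -0.197, "rx": 0, "ry": 0, "rz": 0, "jaw": 0.2},
  {"dx": 0, "dy": -0.965, "dz": -0.197, "rx": 0, "ry": 0, "rz": 0, "jaw": 0.2},
  {"dx": 0, "dy": -0.965, "dz": -0.197, "rx": 0, "ry": 0, "rz": 0, "jaw": 0.2},
  {"dx": 0, "dy": -0.965, "dz": -0.197, "rx": 0, "ry": 0, "rz": 0, "jaw": 0.2},
  {"dx": 0, "dy": -0.965, "dz": -0.197, "rx": 0, "ry": 0, "rz": 0, "jaw": 0.2},
])

```text
time: 51.65
tcp_pos: [0.6062, 0.0374, 0.3333]
orientation: [[-0.003, -0.056, 0.998], [-0.0, 0.998, 0.056], [-1.0, 0.0, -0.003]]
ft_force: [-0.5, 0.6, -1.1]
opening: 0.026
```

Emit:
drive_tool([
  {"dx": 0, "dy": -0.965, "dz": -0.197, "rx": 0, "ry": 0, "rz": 0, "jaw": 0.2},
  {"dx": 0, "dy": -0.965, "dz": -0.197, "rx": 0, "ry": 0, "rz": 0, "jaw": 0.2},
  {"dx": 0, "dy": -0.965, "dz": -0.197, "rx": 0, "ry": 0, "rz": 0, "jaw": 0.2},
  {"dx": 0, "dy": -0.965, "dz": -0.197, "rx": 0, "ry": 0, "rz": 0, "jaw": 0.2},
  {"dx": 0, "dy": -0.965, "dz": -0.197, "rx": 0, "ry": 0, "rz": 0, "jaw": 0.2},
  {"dx": 0, "dy": -0.965, "dz": -0.197, "rx": 0, "ry": 0, "rz": 0, "jaw": 0.2},
  {"dx": 0, "dy": -0.965, "dz": -0.197, "rx": 0, "ry": 0, "rz": 0, "jaw": 0.2},
  {"dx": 0, "dy": -0.965, "dz": -0.197, "rx": 0, "ry": 0, "rz": 0, "jaw": 0.2},
])

```text
time: 52.45
tcp_pos: [0.5832, -0.1182, 0.3333]
orientation: [[-0.003, -0.056, 0.998], [0.001, 0.998, 0.056], [-1.0, 0.001, -0.003]]
ft_force: [0.5, -0.8, 0.1]
opening: 0.0262
```

Emit:
drive_tool([
  {"dx": 0, "dy": -0.965, "dz": -0.197, "rx": 0, "ry": 0, "rz": 0, "jaw": 0.2},
  {"dx": 0, "dy": -0.965, "dz": -0.197, "rx": 0, "ry": 0, "rz": 0, "jaw": 0.2},
  {"dx": 0, "dy": -0.965, "dz": -0.197, "rx": 0, "ry": 0, "rz": 0, "jaw": 0.2},
  {"dx": 0, "dy": -0.965, "dz": -0.197, "rx": 0, "ry": 0, "rz": 0, "jaw": 0.2},
  {"dx": 0, "dy": -0.965, "dz": -0.197, "rx": 0, "ry": 0, "rz": 0, "jaw": 0.2},
  {"dx": 0, "dy": -0.965, "dz": -0.197, "rx": 0, "ry": 0, "rz": 0, "jaw": 0.2},
  {"dx": 0, "dy": 0, "dz": 0, "rx": 0.9, "ry": 0, "rz": 0, "jaw": 0.2},
  {"dx": 0, "dy": 0, "dz": 0, "rx": 0.9, "ry": 0, "rz": 0, "jaw": 0.2},
])

```text
time: 53.25
tcp_pos: [0.5661, -0.235, 0.3332]
orientation: [[-0.003, 0.137, 0.991], [0.001, 0.991, -0.137], [-1.0, 0.001, -0.003]]
ft_force: [-0.5, 0.5, -1.2]
opening: 0.026
```

Emit:
drive_tool([
  {"dx": 0, "dy": 0, "dz": 0, "rx": 0.9, "ry": 0, "rz": 0, "jaw": 0.2},
  {"dx": 0, "dy": 0, "dz": 0, "rx": 0.9, "ry": 0, "rz": 0, "jaw": 0.2},
  {"dx": 0, "dy": 0, "dz": 0, "rx": 0.9, "ry": 0, "rz": 0, "jaw": 0.2},
  {"dx": 0, "dy": 0, "dz": 0, "rx": 0.9, "ry": 0, "rz": 0, "jaw": 0.2},
  {"dx": 0, "dy": 0, "dz": 0, "rx": 0, "ry": 0, "rz": 0, "jaw": 0.2},
])

```text
time: 53.75
tcp_pos: [0.5664, -0.2341, 0.3334]
orientation: [[-0.002, 0.487, 0.873], [0.001, 0.873, -0.487], [-1.0, -0.0, -0.003]]
ft_force: [0.1, -0.1, 0.3]
opening: 0.0262
```

```bash
python3 - <<'E'
from h import *
a=np.radians(-119.5);print(arm.observe()["opening"])
plan(.606+.077*np.cos(a),-.166+.077*np.sin(a),.095,60.5)
cal,im=snap("wrist","w16.png");h=cv2.cvtColor(im,cv2.COLOR_RGB2HSV)
f=lambda r,c:8<h[r,c,0]<25 and h[r,c,1]>60 and h[r,c,2]>90
print([r for r in range(150,340,8) if f(r,318)],[c for c in range(270,370,5) if f(260,c)])
c,i=snap("top","t6.png")
E
```

```text
0.026202825924505405
grasp [ 0.566  -0.2339  0.1784] yaw 60.8 | dx,dy,dz units [4.17 0.09 0.08] | rx units 0.05 (alt half-turn -29.95) | after turn: [4.17 0.09 0.07]
[198, 206, 214, 222, 230, 238, 246, 254, 262, 270, 278, 286, 294, 302, 310, 318, 326] [295, 300, 305, 310, 315, 320, 325, 330, 335, 340, 345]
```

Emit:
drive_tool([
  {"dx": 0.85, "dy": 0.09, "dz": 0.08, "rx": 0, "ry": 0, "rz": 0, "jaw": 0.2},
  {"dx": 0.85, "dy": 0, "dz": 0, "rx": 0, "ry": 0, "rz": 0, "jaw": 0.2},
  {"dx": 0.85, "dy": 0, "dz": 0, "rx": 0, "ry": 0, "rz": 0, "jaw": 0.2},
  {"dx": 0.85, "dy": 0, "dz": 0, "rx": 0, "ry": 0, "rz": 0, "jaw": 0.2},
  {"dx": 0.75, "dy": 0, "dz": 0, "rx": 0, "ry": 0, "rz": 0, "jaw": 0.2},
  {"dx": 0, "dy": 0, "dz": 0, "rx": 0, "ry": 0, "rz": 0, "jaw": 0.2},
])

```text
time: 54.45
tcp_pos: [0.5696, -0.2321, 0.2496]
orientation: [[-0.003, 0.486, 0.874], [0.001, 0.874, -0.486], [-1.0, -0.0, -0.003]]
ft_force: [0.4, 0.1, 0.6]
opening: 0.0269
```

Emit:
drive_tool([
  {"dx": 0, "dy": 0, "dz": 0, "rx": 0, "ry": 0, "rz": 0, "jaw": 0.44},
  {"dx": 0, "dy": 0, "dz": 0, "rx": 0, "ry": 0, "rz": 0, "jaw": 0.44},
  {"dx": 0, "dy": 0, "dz": 0, "rx": 0, "ry": 0, "rz": 0, "jaw": 0.44},
  {"dx": -1, "dy": 0, "dz": 0, "rx": 0, "ry": 0, "rz": 0, "jaw": 0.44},
  {"dx": -1, "dy": 0, "dz": 0, "rx": 0, "ry": 0, "rz": 0, "jaw": 0.44},
  {"dx": -1, "dy": 0, "dz": 0, "rx": 0, "ry": 0, "rz": 0, "jaw": 0.44},
  {"dx": -1, "dy": 0, "dz": 0, "rx": 0, "ry": 0, "rz": 0, "jaw": 0.44},
  {"dx": -1, "dy": 0, "dz": 0, "rx": 0, "ry": 0, "rz": 0, "jaw": 0.44},
])

```text
time: 55.25
tcp_pos: [0.57, -0.2323, 0.3534]
orientation: [[0.001, 0.486, 0.874], [-0.0, 0.874, -0.486], [-1.0, 0.0, 0.001]]
ft_force: [-0.2, -0.4, 0.0]
opening: 0.0372
```

```bash
python3 - <<'E'
from h import *
plan(.606,-.166,.137,60.5)
cal,im=snap("wrist","w17.png")
hsv=cv2.cvtColor(im,cv2.COLOR_RGB2HSV)
a=np.radians(np.arange(0,360,15));c=np.array([.568,-.233])
g=np.array([[c[0]+.05*np.cos(t),c[1]+.05*np.sin(t),.032] for t in a])
roi=np.zeros(im.shape[:2],np.uint8);cv2.fillPoly(roi,[w2pix(cal,g).astype(np.int32)],1)
m=((hsv[...,0]>8)&(hsv[...,0]<28)&(hsv[...,1]>60)&(hsv[...,2]>60)&(roi>0)).astype(np.uint8)*255
m=cv2.morphologyEx(m,cv2.MORPH_OPEN,np.ones((5,5)))
for k in cv2.findContours(m,0,1)[0]:
    if cv2.contourArea(k)>100: w=pix2w(cal,k.reshape(-1,2),.032)[:,:2].astype(np.float32)*1000;print(cv2.contourArea(k),cv2.minAreaRect(w),cv2.boundingRect(k))
c2,i2=snap("top","t7.png")
E
```

```text
grasp [ 0.5701 -0.2323  0.1984] yaw 60.9 | dx,dy,dz units [ 3.07  3.77 -0.05] | rx units 0.07 (alt half-turn -29.93) | after turn: [ 3.07  3.77 -0.07]
1763.0 ((571.133056640625, -234.24388122558594), (27.098857879638672, 70.3322982788086), 58.80515670776367) (305, 150, 29, 69)
```

The tenon lies flat in its compartment at (0.571, −0.234), measuring 27×70 mm at floor height. I'll grip the handle a little higher with narrower jaws this time and check the opening.

Emit:
drive_tool([
  {"dx": 0, "dy": 0.94, "dz": -0.01, "rx": 0, "ry": 0, "rz": 0, "jaw": 0.42},
  {"dx": 0, "dy": 0.94, "dz": -0.01, "rx": 0, "ry": 0, "rz": 0, "jaw": 0.42},
  {"dx": 0, "dy": 0.94, "dz": -0.01, "rx": 0, "ry": 0, "rz": 0, "jaw": 0.42},
  {"dx": 0, "dy": 0.94, "dz": -0.01, "rx": 0, "ry": 0, "rz": 0, "jaw": 0.42},
  {"dx": 0.9, "dy": 0, "dz": 0, "rx": -0.2, "ry": 0, "rz": 0, "jaw": 0.42},
  {"dx": 0.9, "dy": 0, "dz": 0, "rx": 0, "ry": 0, "rz": 0, "jaw": 0.42},
  {"dx": 0.7, "dy": 0, "dz": 0, "rx": 0, "ry": 0, "rz": 0, "jaw": 0.42},
  {"dx": 0.5, "dy": 0, "dz": 0, "rx": 0, "ry": 0, "rz": 0, "jaw": 0.42},
])

```text
time: 56.15
tcp_pos: [0.6048, -0.1666, 0.2886]
orientation: [[-0.004, 0.469, 0.883], [0.001, 0.883, -0.469], [-1.0, -0.001, -0.004]]
ft_force: [-0.1, -0.8, -0.1]
opening: 0.0359
```

Emit:
drive_tool([
  {"dx": 0, "dy": 0, "dz": 0, "rx": 0, "ry": 0, "rz": 0, "jaw": 0.05},
  {"dx": 0, "dy": 0, "dz": 0, "rx": 0, "ry": 0, "rz": 0, "jaw": 0.05},
  {"dx": 0, "dy": 0, "dz": 0, "rx": 0, "ry": 0, "rz": 0, "jaw": 0.05},
  {"dx": 0, "dy": 0, "dz": 0, "rx": 0, "ry": 0, "rz": 0, "jaw": 0.05},
])

```text
time: 56.55
tcp_pos: [0.6053, -0.1657, 0.2901]
orientation: [[-0.002, 0.468, 0.884], [0.002, 0.884, -0.468], [-1.0, 0.001, -0.003]]
ft_force: [3.3, 2.4, -13.3]
opening: 0.0156
```

```bash
python3 - <<'E'
from h import *
plan(.606,-.166,.135,-32.7);print(arm.observe()["opening"])
E
```

```text
grasp [ 0.605  -0.1655  0.1351] yaw 62.1 | dx,dy,dz units [ 0.01 -0.    0.06] | rx units 15.80 (alt half-turn -14.20) | after turn: [ 0.01  0.06 -0.  ]
0.015647194207587367
```

Emit:
drive_tool([
  {"dx": 0, "dy": 0, "dz": 0, "rx": 0.8, "ry": 0, "rz": 0, "jaw": 0.05},
  {"dx": 0, "dy": 0, "dz": 0, "rx": 0.8, "ry": 0, "rz": 0, "jaw": 0.05},
  {"dx": 0, "dy": 0, "dz": 0, "rx": 0.8, "ry": 0, "rz": 0, "jaw": 0.05},
  {"dx": 0, "dy": 0, "dz": 0, "rx": 0.8, "ry": 0, "rz": 0, "jaw": 0.05},
  {"dx": 0, "dy": 0, "dz": 0, "rx": 0.8, "ry": 0, "rz": 0, "jaw": 0.05},
  {"dx": 0, "dy": 0, "dz": 0, "rx": 0.8, "ry": 0, "rz": 0, "jaw": 0.05},
  {"dx": 0, "dy": 0, "dz": 0, "rx": 0.8, "ry": 0, "rz": 0, "jaw": 0.05},
  {"dx": 0, "dy": 0, "dz": 0, "rx": 0.8, "ry": 0, "rz": 0, "jaw": 0.05},
])

```text
time: 57.35
tcp_pos: [0.6058, -0.1652, 0.2901]
orientation: [[-0.0, 0.917, 0.399], [0.003, 0.399, -0.917], [-1.0, 0.001, -0.003]]
ft_force: [5.9, 5.7, -15.2]
opening: 0.0148
```

Emit:
drive_tool([
  {"dx": 0, "dy": 0, "dz": 0, "rx": 0.8, "ry": 0, "rz": 0, "jaw": 0.05},
  {"dx": 0, "dy": 0, "dz": 0, "rx": 0.8, "ry": 0, "rz": 0, "jaw": 0.05},
  {"dx": 0, "dy": 0, "dz": 0, "rx": 0.8, "ry": 0, "rz": 0, "jaw": 0.05},
  {"dx": 0, "dy": 0, "dz": 0, "rx": 0.8, "ry": 0, "rz": 0, "jaw": 0.05},
  {"dx": 0, "dy": 0, "dz": 0, "rx": 0.8, "ry": 0, "rz": 0, "jaw": 0.05},
  {"dx": 0, "dy": 0, "dz": 0, "rx": 0.8, "ry": 0, "rz": 0, "jaw": 0.05},
  {"dx": 0, "dy": 0, "dz": 0, "rx": 0.8, "ry": 0, "rz": 0, "jaw": 0.05},
  {"dx": 0, "dy": 0, "dz": 0, "rx": 0.8, "ry": 0, "rz": 0, "jaw": 0.05},
])

```text
time: 58.15
tcp_pos: [0.6063, -0.1651, 0.2901]
orientation: [[0.002, 0.967, -0.256], [0.003, -0.257, -0.967], [-1.0, 0.002, -0.003]]
ft_force: [10.1, 4.1, -16.9]
opening: 0.0147
```

Emit:
drive_tool([
  {"dx": 0, "dy": 0, "dz": 0, "rx": 0.8, "ry": 0, "rz": 0, "jaw": 0.05},
  {"dx": 0, "dy": 0, "dz": 0, "rx": 0.8, "ry": 0, "rz": 0, "jaw": 0.05},
  {"dx": 0, "dy": 0, "dz": 0, "rx": 0.8, "ry": 0, "rz": 0, "jaw": 0.05},
  {"dx": 0, "dy": 0, "dz": 0, "rx": 0.6, "ry": 0, "rz": 0, "jaw": 0.05},
  {"dx": 0, "dy": 0, "dz": 0, "rx": 0, "ry": 0, "rz": 0, "jaw": 0.05},
  {"dx": 0, "dy": 0, "dz": 0, "rx": 0, "ry": 0, "rz": 0, "jaw": 0.05},
])

```text
time: 58.75
tcp_pos: [0.6065, -0.1653, 0.2901]
orientation: [[0.004, 0.841, -0.54], [0.003, -0.54, -0.841], [-1.0, 0.002, -0.004]]
ft_force: [12.2, 3.4, -19.1]
opening: 0.0145
```

Emit:
drive_tool([
  {"dx": 0, "dy": 0, "dz": 0, "rx": 0, "ry": 0, "rz": 0, "jaw": 0.42},
  {"dx": 0, "dy": 0, "dz": 0, "rx": 0, "ry": 0, "rz": 0, "jaw": 0.42},
  {"dx": 0, "dy": 0, "dz": 0, "rx": 0, "ry": 0, "rz": 0, "jaw": 0.42},
  {"dx": -1, "dy": 0, "dz": 0, "rx": 0, "ry": 0, "rz": 0, "jaw": 0.42},
  {"dx": -1, "dy": 0, "dz": 0, "rx": 0, "ry": 0, "rz": 0, "jaw": 0.42},
  {"dx": -1, "dy": 0, "dz": 0, "rx": 0, "ry": 0, "rz": 0, "jaw": 0.42},
  {"dx": -1, "dy": 0, "dz": 0, "rx": 0, "ry": 0, "rz": 0, "jaw": 0.42},
])

```text
time: 59.45
tcp_pos: [0.6059, -0.1666, 0.3747]
orientation: [[0.002, 0.841, -0.541], [-0.002, -0.541, -0.841], [-1.0, 0.003, 0.0]]
ft_force: [0.7, -0.4, -0.0]
opening: 0.0359
```

```bash
python3 - <<'E'
from h import *
k=.203*np.array([np.cos(np.radians(147.3)),np.sin(np.radians(147.3))])+[.606,-.166];print("knob",k)
plan(*k,.113,57.3)
snap("wrist","w18.png");cal=arm.calibration("wrist");g=cv2.imread("pics/w18.png",0)
for r in(.06,.1):
    print(r,[(a,int(g[tuple(w2pix(cal,[[.606+r*np.cos(np.radians(a)),-.166+r*np.sin(np.radians(a)),.108]])[0].astype(int)[::-1])])) for a in list(range(100,124,2))+list(range(172,196,2))])
E
```

```text
knob [ 0.43517331 -0.05633121]
grasp [ 0.6062 -0.1669  0.2197] yaw -32.7 | dx,dy,dz units [  5.31 -10.2   -0.03] | rx units -15.00 (alt half-turn 15.00) | after turn: [  5.33   0.03 -10.18]
0.06 [(100, 230), (102, 228), (104, 227), (106, 226), (108, 162), (110, 151), (112, 155), (114, 131), (116, 89), (118, 90), (120, 89), (122, 91), (172, 152), (174, 153), (176, 150), (178, 150), (180, 151), (182, 147), (184, 150), (186, 81), (188, 63), (190, 207), (192, 204), (194, 209)]
0.1 [(100, 223), (102, 220), (104, 219), (106, 218), (108, 171), (110, 158), (112, 155), (114, 155), (116, 153), (118, 154), (120, 154), (122, 153), (172, 87), (174, 83), (176, 87), (178, 88), (180, 88), (182, 86), (184, 86), (186, 89), (188, 118), (190, 121), (192, 159), (194, 116)]
```

The window is back over the blind quarter: its edges are at about 107° and 188°, so its centre is about 147.5°. Next I'll go to the knob.

Emit:
drive_tool([
  {"dx": 0, "dy": -0.95, "dz": 0, "rx": 0, "ry": 0, "rz": 0, "jaw": 0.75},
  {"dx": 0, "dy": -0.95, "dz": 0, "rx": 0, "ry": 0, "rz": 0, "jaw": 0.75},
  {"dx": 0, "dy": -0.95, "dz": 0, "rx": 0, "ry": 0, "rz": 0, "jaw": 0.75},
  {"dx": 0, "dy": -0.95, "dz": 0, "rx": 0, "ry": 0, "rz": 0, "jaw": 0.75},
  {"dx": 0, "dy": -0.95, "dz": 0, "rx": 0, "ry": 0, "rz": 0, "jaw": 0.75},
  {"dx": 0, "dy": -0.95, "dz": 0, "rx": 0, "ry": 0, "rz": 0, "jaw": 0.75},
  {"dx": 0, "dy": -0.95, "dz": 0, "rx": 0, "ry": 0, "rz": 0, "jaw": 0.75},
  {"dx": 0, "dy": -0.95, "dz": 0, "rx": 0, "ry": 0, "rz": 0, "jaw": 0.75},
], force=50)

```text
time: 60.3
tcp_pos: [0.4773, -0.084, 0.3728]
orientation: [[0.001, 0.841, -0.541], [-0.001, -0.541, -0.841], [-1.0, 0.002, 0.0]]
ft_force: [-0.1, -0.3, -0.2]
opening: 0.0641
```

Emit:
drive_tool([
  {"dx": 0, "dy": -0.95, "dz": 0, "rx": 0, "ry": 0, "rz": 0, "jaw": 0.75},
  {"dx": 0, "dy": -0.95, "dz": 0, "rx": 0, "ry": 0, "rz": 0, "jaw": 0.75},
  {"dx": 0, "dy": -0.7, "dz": 0, "rx": 0, "ry": 0, "rz": 0, "jaw": 0.75},
  {"dx": 0, "dy": 0, "dz": 0, "rx": -1, "ry": 0, "rz": 0, "jaw": 0.75},
  {"dx": 0, "dy": 0, "dz": 0, "rx": -1, "ry": 0, "rz": 0, "jaw": 0.75},
  {"dx": 0, "dy": 0, "dz": 0, "rx": -1, "ry": 0, "rz": 0, "jaw": 0.75},
  {"dx": 0, "dy": 0, "dz": 0, "rx": -1, "ry": 0, "rz": 0, "jaw": 0.75},
  {"dx": 0, "dy": 0, "dz": 0, "rx": -1, "ry": 0, "rz": 0, "jaw": 0.75},
])

```text
time: 61.1
tcp_pos: [0.4342, -0.0562, 0.3728]
orientation: [[0.002, 0.999, -0.043], [-0.001, -0.043, -0.999], [-1.0, 0.002, 0.001]]
ft_force: [1.4, -0.9, -0.2]
opening: 0.0638
```

Emit:
drive_tool([
  {"dx": 0, "dy": 0, "dz": 0, "rx": -1, "ry": 0, "rz": 0, "jaw": 0.75},
  {"dx": 0, "dy": 0, "dz": 0, "rx": -1, "ry": 0, "rz": 0, "jaw": 0.75},
  {"dx": 0, "dy": 0, "dz": 0, "rx": -1, "ry": 0, "rz": 0, "jaw": 0.75},
  {"dx": 0, "dy": 0, "dz": 0, "rx": -1, "ry": 0, "rz": 0, "jaw": 0.75},
  {"dx": 0, "dy": 0, "dz": 0, "rx": -1, "ry": 0, "rz": 0, "jaw": 0.75},
  {"dx": 0, "dy": 0, "dz": 0, "rx": -1, "ry": 0, "rz": 0, "jaw": 0.75},
  {"dx": 0, "dy": 0, "dz": 0, "rx": -1, "ry": 0, "rz": 0, "jaw": 0.75},
  {"dx": 0, "dy": 0, "dz": 0, "rx": -1, "ry": 0, "rz": 0, "jaw": 0.75},
])

```text
time: 61.9
tcp_pos: [0.4342, -0.0562, 0.3728]
orientation: [[0.002, 0.701, 0.714], [-0.001, 0.714, -0.701], [-1.0, 0.0, 0.002]]
ft_force: [-0.2, -0.1, -0.6]
opening: 0.0639
```

Emit:
drive_tool([
  {"dx": 0, "dy": 0, "dz": 0, "rx": -1, "ry": 0, "rz": 0, "jaw": 0.75},
  {"dx": 0, "dy": 0, "dz": 0, "rx": -1, "ry": 0, "rz": 0, "jaw": 0.75},
  {"dx": 0, "dy": 0, "dz": 0, "rx": 0, "ry": 0, "rz": 0, "jaw": 0.75},
])

```text
time: 62.2
tcp_pos: [0.4342, -0.0562, 0.3727]
orientation: [[0.001, 0.541, 0.841], [-0.001, 0.841, -0.541], [-1.0, 0.0, 0.002]]
ft_force: [0.5, -0.3, -0.2]
opening: 0.0644
```

```bash
python3 - <<'E'
from h import *
plan(.4348,-.0563,.113,57.3)
cal,im=snap("wrist","w19.png")
# dark knob: find blob near predicted
p=w2pix(cal,[[.4352,-.0563,.129]])[0];print(p)
v=cv2.cvtColor(im,cv2.COLOR_RGB2HSV)[...,2];u,r=p.astype(int)
m=((v<45).astype(np.uint8)*255);print("col",[(y,int(v[y,u])) for y in range(r-35,r+45,4)]);print("row",[(x,int(v[r,x])) for x in range(u-40,u+41,4)])
E
```

```text
grasp [ 0.4344 -0.0563  0.2177] yaw 57.3 | dx,dy,dz units [5.24 0.01 0.01] | rx units -0.01 (alt half-turn 29.99) | after turn: [5.24 0.01 0.02]
[320.9316526  210.09318979]
col [(175, 144), (179, 140), (183, 142), (187, 141), (191, 11), (195, 13), (199, 1), (203, 30), (207, 24), (211, 26), (215, 26), (219, 27), (223, 33), (227, 22), (231, 130), (235, 125), (239, 124), (243, 125), (247, 124), (251, 69)]
row [(280, 147), (284, 144), (288, 139), (292, 145), (296, 143), (300, 5), (304, 19), (308, 19), (312, 21), (316, 30), (320, 28), (324, 19), (328, 20), (332, 25), (336, 14), (340, 101), (344, 133), (348, 134), (352, 140), (356, 143), (360, 141)]
```

The knob sits centred under the gripper and is still out. I'll grip it and push it home.

Emit:
drive_tool([
  {"dx": 0.95, "dy": 0, "dz": 0, "rx": 0, "ry": 0, "rz": 0, "jaw": 0.75},
  {"dx": 0.95, "dy": 0, "dz": 0, "rx": 0, "ry": 0, "rz": 0, "jaw": 0.75},
  {"dx": 0.95, "dy": 0, "dz": 0, "rx": 0, "ry": 0, "rz": 0, "jaw": 0.75},
  {"dx": 0.95, "dy": 0, "dz": 0, "rx": 0, "ry": 0, "rz": 0, "jaw": 0.75},
  {"dx": 0.95, "dy": 0, "dz": 0, "rx": 0, "ry": 0, "rz": 0, "jaw": 0.75},
  {"dx": 0.45, "dy": 0, "dz": 0, "rx": 0, "ry": 0, "rz": 0, "jaw": 0.75},
  {"dx": 0, "dy": 0, "dz": 0, "rx": 0, "ry": 0, "rz": 0, "jaw": 0.2},
  {"dx": 0, "dy": 0, "dz": 0, "rx": 0, "ry": 0, "rz": 0, "jaw": 0.2},
])

```text
time: 63.05
tcp_pos: [0.4346, -0.0561, 0.2689]
orientation: [[0.001, 0.541, 0.841], [-0.0, 0.841, -0.541], [-1.0, 0.0, 0.001]]
ft_force: [-0.1, 0.7, -0.2]
opening: 0.0358
```

Emit:
drive_tool([
  {"dx": 0, "dy": 0, "dz": 0, "rx": 0, "ry": 0, "rz": 0, "jaw": 0.2},
  {"dx": 0, "dy": 0, "dz": 0, "rx": 0, "ry": 0, "rz": 0, "jaw": 0.2},
  {"dx": 0, "dy": 0, "dz": 0, "rx": 0, "ry": 0, "rz": 0, "jaw": 0.2},
])

```text
time: 63.35
tcp_pos: [0.4345, -0.0564, 0.2693]
orientation: [[0.001, 0.54, 0.841], [-0.002, 0.841, -0.54], [-1.0, -0.001, 0.001]]
ft_force: [-4.3, -3.5, 4.8]
opening: 0.0308
```

Emit:
drive_tool([
  {"dx": 0, "dy": 0, "dz": 0.2, "rx": 0, "ry": 0, "rz": 0, "jaw": 0.2},
  {"dx": 0, "dy": 0, "dz": 0.2, "rx": 0, "ry": 0, "rz": 0, "jaw": 0.2},
  {"dx": 0, "dy": 0, "dz": 0.2, "rx": 0, "ry": 0, "rz": 0, "jaw": 0.2},
  {"dx": 0, "dy": 0, "dz": 0.2, "rx": 0, "ry": 0, "rz": 0, "jaw": 0.2},
  {"dx": 0, "dy": 0, "dz": 0.2, "rx": 0, "ry": 0, "rz": 0, "jaw": 0.2},
  {"dx": 0, "dy": 0, "dz": 0.1, "rx": 0, "ry": 0, "rz": 0, "jaw": 0.2},
  {"dx": 0, "dy": 0, "dz": 0, "rx": 0, "ry": 0, "rz": 0, "jaw": 0.2},
  {"dx": 0, "dy": 0, "dz": 0, "rx": 0, "ry": 0, "rz": 0, "jaw": 0.2},
])

```text
time: 64.15
tcp_pos: [0.4523, -0.0677, 0.2692]
orientation: [[-0.005, 0.54, 0.841], [0.001, 0.841, -0.54], [-1.0, -0.001, -0.005]]
ft_force: [-11.4, -0.3, 11.2]
opening: 0.0303
```

It moved 21 mm, to within 0.5 mm of the original home position. I'll release, retreat and check.

Emit:
drive_tool([
  {"dx": 0, "dy": 0, "dz": 0, "rx": 0, "ry": 0, "rz": 0, "jaw": 0.75},
  {"dx": 0, "dy": 0, "dz": 0, "rx": 0, "ry": 0, "rz": 0, "jaw": 0.75},
  {"dx": 0, "dy": 0, "dz": 0, "rx": 0, "ry": 0, "rz": 0, "jaw": 0.75},
  {"dx": -1, "dy": 0, "dz": 0, "rx": 0, "ry": 0, "rz": 0, "jaw": 0.75},
  {"dx": -1, "dy": 0, "dz": 0, "rx": 0, "ry": 0, "rz": 0, "jaw": 0.75},
  {"dx": -1, "dy": 0, "dz": 0, "rx": 0, "ry": 0, "rz": 0, "jaw": 0.75},
  {"dx": -1, "dy": 0, "dz": 0, "rx": 0, "ry": 0, "rz": 0, "jaw": 0.75},
  {"dx": -1, "dy": 0, "dz": 0, "rx": 0, "ry": 0, "rz": 0, "jaw": 0.75},
])

```text
time: 64.95
tcp_pos: [0.4528, -0.0678, 0.3688]
orientation: [[0.001, 0.54, 0.841], [0.0, 0.841, -0.54], [-1.0, 0.001, 0.0]]
ft_force: [-0.4, -0.1, 0.8]
opening: 0.0642
```

Emit:
drive_tool([
  {"dx": -1, "dy": 0, "dz": 0, "rx": 0, "ry": 0, "rz": 0, "jaw": 0.75},
  {"dx": -1, "dy": 0, "dz": 0, "rx": 0, "ry": 0, "rz": 0, "jaw": 0.75},
  {"dx": 0, "dy": 0, "dz": -0.3, "rx": 0, "ry": 0, "rz": 0, "jaw": 0.75},
  {"dx": 0, "dy": 0, "dz": 0, "rx": 0, "ry": 0, "rz": 0, "jaw": 0.75},
])

```text
time: 65.35
tcp_pos: [0.4473, -0.0643, 0.4078]
orientation: [[0.0, 0.54, 0.842], [0.0, 0.842, -0.54], [-1.0, 0.0, 0.0]]
ft_force: [0.2, 0.3, -0.0]
opening: 0.0642
```

```bash
python3 - <<'E'
from h import *
a,_=snap("wrist","w20.png");c=arm.calibration("wrist")
print(arm.observe()["ft_force"],w2pix(c,[[.452,-.068,.129],[.4352,-.0563,.129]]))
c2,_=snap("top","t8.png");snap("scene","s8.png")
A=cv2.imread("pics/w20.png");B=cv2.imread("pics/s8.png");o=np.zeros((600,800,3),np.uint8)
o[:300,:480]=cv2.resize(A,(480,300));o[300:600,:480]=cv2.resize(B,(480,300));o[:200,480:]=cv2.resize(cv2.imread("pics/t8.png"),(320,200));cv2.imwrite("pics/v10.png",o)
E
```

```text
[ 0.14563535  0.37115921 -0.41540587] [[319.64547886 203.19751141]
 [320.60691671 180.056914  ]]
```

View pics/v10.png

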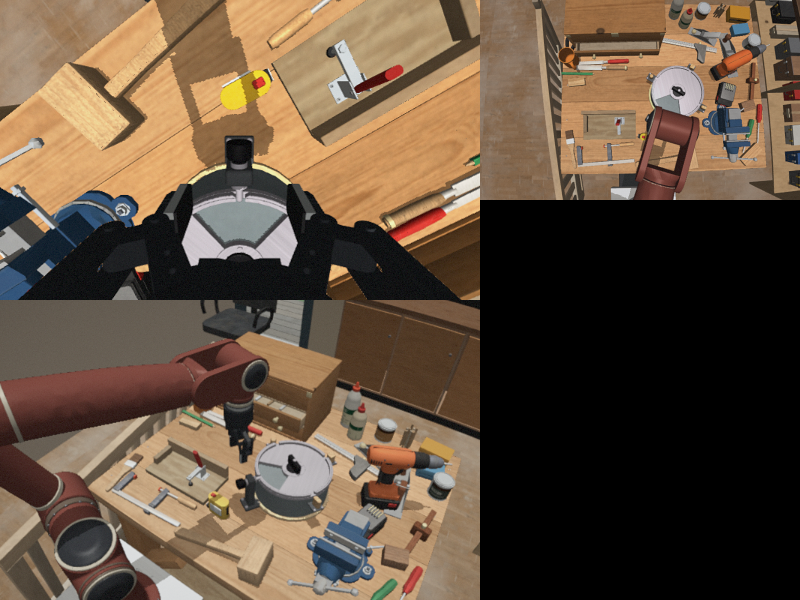

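The last look shows the knob home, with the window centred over the blind quarter behind the pin. No loose stock is left on the bench, and the tape measure is in place. Handing in.

```bash
python3 -c "
from plant import arm
print(arm.finish_job())"
```

```text
the job is handed in; nothing more can be done
None
```

The job is handed in: all four loose pieces are in the drum and the cover is locked. There were three dowels and one tenon. The hand-in reports no verdict, so whether it passed is not known.

**What I did**
- Drew the plunger out, moved the window to the dowel compartment and loaded the three dowels.
- Dowel 3 was knocked against the tenon during the run, so I moved the tenon aside first to make room.
- Turned the window 180° to the tenon compartment and loaded the tenon.
- Turned the window back over the blind quarter and pushed the plunger home.

**What the last checks showed**
- **Pieces:** the three dowels lay side by side on their compartment floor. The tenon lay flat in its own compartment, measuring 27×70 mm at floor height.
- **Cover:** the window was centred at about 147.5°, against about 147.3° for the blind quarter.
- **Plunger:** the push moved it 21 mm, to within 0.5 mm of where it started.
- **Bench:** no loose stock was left in view, and the gripper was clear with about zero force. The tape measure looked to be where it was. I did not measure the offcut at the end, but nothing I did went near it.

**What went wrong**
- On the 180° turn the jaws closed too low and caught the cover instead of the handle bar, stopping at 43 mm. The wrist read up to 39 N vertically, about 46 N in all. That is under the 120 N wrist limit, but I can't rule out that it broke the 40 N pressing limit.
- The cover still turned with the gripper and stopped about 5° off, which was good enough to load. I regripped the handle properly for the final turn.

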